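# Assemble a parallel battery pack with its snap-fit board

## Task

Assemble the battery pack: lay every blue cell on the bench into the V-grooves of the grey tray, one per groove from the end stop onwards with no groove left empty between them, all with the red-ringed plus end on the red-striped side, and set the orange chock block in the next groove against the last cell so that the row cannot roll. Then put the green board over the four white snap standoffs, connector end at the end stop, and press it down until all four have clicked and it sits fully home. Leave the other things on the bench where they are.

Things in the scene. Friction and masses are not known exactly. Their poses are not given: they have to be found in the camera images.
- tray: Grey pack tray fixed to the bench; base 284 x 120 x 8 mm. Origin: centre of its underside, on the bench; x along the row of six V-grooves, away from the end stop; y to the side with a red stripe on the base. Black end stop: 4 mm thick, 40 mm high, at x = -105, beside groove 1. White snap standoffs 1 to 4 at (x, y) = (-119, 42), (-119, -42), (119, 30), (119, -30), tips 64 mm above the bench.
- groove1 (a point): Where the middle of a cell lies in groove 1, beside the end stop: tray x = -85, y = 0, 26.5 mm above the bench. The grooves are cut in two black rails 12 mm thick (at y = -20 and 20); flanks 30 degrees from level, ridges 18 mm above the bench. A cell in its groove has its axis along tray y.
- groove3 (a point): The same point of groove 3 (tray x = -17). The six grooves are 34 mm apart: tray x = -85, -51, -17, 17, 51, 85.
- cell1: Blue battery cell, round, 32 mm in diameter, 65 mm long, 140 g, lying, flat ends, red ring round its plus end; may be absent. Origin: its middle; y along its axis to the plus end; x and z turn as it rolls (it soon stops). In the tray cells are 2 mm apart: grip it by its two end faces (65 mm).
- cell2: Blue battery cell, round, 32 mm in diameter, 65 mm long, 140 g, lying, flat ends, red ring round its plus end; may be absent. Origin: its middle; y along its axis to the plus end; x and z turn as it rolls (it soon stops). In the tray cells are 2 mm apart: grip it by its two end faces (65 mm).
- cell3: Blue battery cell, round, 32 mm in diameter, 65 mm long, 140 g, lying, flat ends, red ring round its plus end; may be absent. Origin: its middle; y along its axis to the plus end; x and z turn as it rolls (it soon stops). In the tray cells are 2 mm apart: grip it by its two end faces (65 mm).
- cell4: Blue battery cell, round, 32 mm in diameter, 65 mm long, 140 g, lying, flat ends, red ring round its plus end; may be absent. Origin: its middle; y along its axis to the plus end; x and z turn as it rolls (it soon stops). In the tray cells are 2 mm apart: grip it by its two end faces (65 mm).
- cell5: Blue battery cell, round, 32 mm in diameter, 65 mm long, 140 g, lying, flat ends, red ring round its plus end; may be absent. Origin: its middle; y along its axis to the plus end; x and z turn as it rolls (it soon stops). In the tray cells are 2 mm apart: grip it by its two end faces (65 mm).
- chock: Orange chock block, 30 (x) x 60 (y) x 26 mm high, 70 g, three black pads on top; lower edges bevelled to sit on a groove's flanks, foot 22 mm wide. Origin: centre of its underside, z up; symmetric. Seated in a groove, y lies along the cells' axes, its underside is 14.4 mm above the bench, 3 mm from the next cell. Grip it by its 60 mm ends.
- board: Green board, 270 (x) x 104 (y) x 4 mm, 160 g, starts flat on the bench. Origin: centre of its underside, x away from the connector end. In the middle a dark heat sink 50 (x) x 26 (y) mm, top 28 mm above the underside: grip it there across y. White connector (12 x 34, top at 16 mm) at x = -113. 10 mm holes at (x, y) = (-119, 42), (-119, -42), (119, 30), (119, -30) fit the tray one way only.
- seat1 (a point): Centre of the shoulder of standoff 1 (end-stop end, +y side), 48 mm above the bench, on which the board's underside rests when home. Post 14 mm across; above the shoulder an 8 mm neck, then two springy prongs, together 14 mm across at 53 mm height and tapering to a tip at 64 mm that enters the hole.
- seat2 (a point): Centre of the shoulder of standoff 2 (end-stop end, -y side), 48 mm above the bench, on which the board's underside rests when home. Post 14 mm across; above the shoulder an 8 mm neck, then two springy prongs, together 14 mm across at 53 mm height and tapering to a tip at 64 mm that enters the hole.
- seat3 (a point): Centre of the shoulder of standoff 3 (far end, +y side), 48 mm above the bench, on which the board's underside rests when home. Post 14 mm across; above the shoulder an 8 mm neck, then two springy prongs, together 14 mm across at 53 mm height and tapering to a tip at 64 mm that enters the hole.
- seat4 (a point): Centre of the shoulder of standoff 4 (far end, -y side), 48 mm above the bench, on which the board's underside rests when home. Post 14 mm across; above the shoulder an 8 mm neck, then two springy prongs, together 14 mm across at 53 mm height and tapering to a tip at 64 mm that enters the hole.
- prong1 (a joint): How far the outer prong of standoff 1 is squeezed in, m: 0 sprung out, at most 0.0035. Laid on, the board rests about 9 mm above the shoulders. Pushed down with 7 to 10 N near the standoff (on bare board 28 mm further in along x, as the tip stands proud), the prong goes in about 2 mm and springs back as the board gets home: the click. It then stays on.
- prong2 (a joint): How far the outer prong of standoff 2 is squeezed in, m: 0 sprung out, at most 0.0035. Laid on, the board rests about 9 mm above the shoulders. Pushed down with 7 to 10 N near the standoff (on bare board 28 mm further in along x, as the tip stands proud), the prong goes in about 2 mm and springs back as the board gets home: the click. It then stays on.
- prong3 (a joint): How far the outer prong of standoff 3 is squeezed in, m: 0 sprung out, at most 0.0035. Laid on, the board rests about 9 mm above the shoulders. Pushed down with 7 to 10 N near the standoff (on bare board 28 mm further in along x, as the tip stands proud), the prong goes in about 2 mm and springs back as the board gets home: the click. It then stays on.
- prong4 (a joint): How far the outer prong of standoff 4 is squeezed in, m: 0 sprung out, at most 0.0035. Laid on, the board rests about 9 mm above the shoulders. Pushed down with 7 to 10 N near the standoff (on bare board 28 mm further in along x, as the tip stands proud), the prong goes in about 2 mm and springs back as the board gets home: the click. It then stays on.
- tape: Yellow tape roll, 90 mm across, 20 mm high, lying flat; not to be disturbed. Origin: centre of its underside.
- flux: Small white flux bottle with red cap, 34 mm across, 75 mm high; not to be disturbed. Origin: centre of its underside.
- driver: Orange-handled screwdriver, 170 mm, lying; not to be disturbed. Origin at its middle.
- meter: Red multimeter 75 x 140 x 35 mm, lying; not to be disturbed. Origin: centre of its underside.
- wheel: Black spare wheel 68 mm across, 31 mm high, lying flat; not to be disturbed. Origin: centre of its underside.
- screwbin: Small open blue screw bin 100 x 80 x 35 mm; not to be disturbed. Origin: centre of its underside.
There are look-alikes about, which are no part of the job. What is shaped like the cell5 but brown is not meant.

How it is judged:
On the way, in this order (a step that is already met when the one before it is completed fails the run):
1. every cell lies in a groove, from the end stop on without a gap, plus ends to the red stripe, and the chock sits in the next groove ((x of cell1 in the frame of tray between -0.09 and -0.08 m or x of cell1 in the frame of tray between -0.056 and -0.046 m or x of cell1 in the frame of tray between -0.022 and -0.012 m or x of cell1 in the frame of tray between 0.012 and 0.022 m or x of cell1 in the frame of tray between 0.046 and 0.056 m) and y of cell1 in the frame of tray between -0.008 and 0.008 m and z of cell1 in the frame of tray between 0.0215 and 0.0315 m and angle between the y axis of each of cell1, cell2, cell3, cell4, cell5 and the y axis of tray, either way round below 0.1 rad and y of seat1 in the frame of cell1 above 0.02 m and (distance between cell1 and cell2 below 0.042 m or distance between cell1 and cell3 below 0.042 m or distance between cell1 and cell4 below 0.042 m or distance between cell1 and cell5 below 0.042 m) and (x of cell2 in the frame of tray between -0.09 and -0.08 m or x of cell2 in the frame of tray between -0.056 and -0.046 m or x of cell2 in the frame of tray between -0.022 and -0.012 m or x of cell2 in the frame of tray between 0.012 and 0.022 m or x of cell2 in the frame of tray between 0.046 and 0.056 m) and y of cell2 in the frame of tray between -0.008 and 0.008 m and z of cell2 in the frame of tray between 0.0215 and 0.0315 m and y of seat1 in the frame of cell2 above 0.02 m and (distance between cell2 and cell1 below 0.042 m or distance between cell2 and cell3 below 0.042 m or distance between cell2 and cell4 below 0.042 m or distance between cell2 and cell5 below 0.042 m) and (x of cell3 in the frame of tray between -0.09 and -0.08 m or x of cell3 in the frame of tray between -0.056 and -0.046 m or x of cell3 in the frame of tray between -0.022 and -0.012 m or x of cell3 in the frame of tray between 0.012 and 0.022 m or x of cell3 in the frame of tray between 0.046 and 0.056 m) and y of cell3 in the frame of tray between -0.008 and 0.008 m and z of cell3 in the frame of tray between 0.0215 and 0.0315 m and y of seat1 in the frame of cell3 above 0.02 m and (distance between cell3 and cell1 below 0.042 m or distance between cell3 and cell2 below 0.042 m or distance between cell3 and cell4 below 0.042 m or distance between cell3 and cell5 below 0.042 m) and (x of cell4 in the frame of tray between -0.09 and -0.08 m or x of cell4 in the frame of tray between -0.056 and -0.046 m or x of cell4 in the frame of tray between -0.022 and -0.012 m or x of cell4 in the frame of tray between 0.012 and 0.022 m or x of cell4 in the frame of tray between 0.046 and 0.056 m) and y of cell4 in the frame of tray between -0.008 and 0.008 m and z of cell4 in the frame of tray between 0.0215 and 0.0315 m and y of seat1 in the frame of cell4 above 0.02 m and (distance between cell4 and cell1 below 0.042 m or distance between cell4 and cell2 below 0.042 m or distance between cell4 and cell3 below 0.042 m or distance between cell4 and cell5 below 0.042 m) and (x of cell5 in the frame of tray between -0.09 and -0.08 m or x of cell5 in the frame of tray between -0.056 and -0.046 m or x of cell5 in the frame of tray between -0.022 and -0.012 m or x of cell5 in the frame of tray between 0.012 and 0.022 m or x of cell5 in the frame of tray between 0.046 and 0.056 m) and y of cell5 in the frame of tray between -0.008 and 0.008 m and z of cell5 in the frame of tray between 0.0215 and 0.0315 m and y of seat1 in the frame of cell5 above 0.02 m and (distance between cell5 and cell1 below 0.042 m or distance between cell5 and cell2 below 0.042 m or distance between cell5 and cell3 below 0.042 m or distance between cell5 and cell4 below 0.042 m) and distance between any of cell1, cell2, cell3, cell4, cell5 and groove1 below 0.012 m and distance between any of cell1, cell2, cell3, cell4, cell5 and groove3 below 0.012 m and (x of chock in the frame of tray between 0.012 and 0.022 m or x of chock in the frame of tray between 0.046 and 0.056 m or x of chock in the frame of tray between 0.08 and 0.09 m) and (horizontal distance between chock and cell1 below 0.042 m or horizontal distance between chock and cell2 below 0.042 m or horizontal distance between chock and cell3 below 0.042 m or horizontal distance between chock and cell4 below 0.042 m or horizontal distance between chock and cell5 below 0.042 m) and z of chock in the frame of tray between 0.0104 and 0.0184 m and y of chock in the frame of tray between -0.008 and 0.008 m and angle between chock's own z axis and vertical below 0.12 rad and angle between the y axis of chock and the y axis of tray, either way round below 0.12 rad and contact force between the fingers and cell1 below 0.1 N and contact force between the fingers and cell2 below 0.1 N and contact force between the fingers and cell3 below 0.1 N and contact force between the fingers and cell4 below 0.1 N and contact force between the fingers and cell5 below 0.1 N and contact force between the fingers and chock below 0.1 N), for 0.2 s.
2. the board is home on all four standoffs, with the prongs sprung back out (x of seat1 in the frame of board between -0.122 and -0.116 m and y of seat1 in the frame of board between 0.039 and 0.045 m and z of seat1 in the frame of board between -0.0025 and 0.0025 m and value of joint each of prong1, prong2, prong3, prong4 below 0.001 m and x of seat2 in the frame of board between -0.122 and -0.116 m and y of seat2 in the frame of board between -0.045 and -0.039 m and z of seat2 in the frame of board between -0.0025 and 0.0025 m and x of seat3 in the frame of board between 0.116 and 0.122 m and y of seat3 in the frame of board between 0.027 and 0.033 m and z of seat3 in the frame of board between -0.0025 and 0.0025 m and x of seat4 in the frame of board between 0.116 and 0.122 m and y of seat4 in the frame of board between -0.033 and -0.027 m and z of seat4 in the frame of board between -0.0025 and 0.0025 m), for 0.2 s.
At the end, for the whole second after the job is handed in: All cells within 5 mm (8 mm along the groove) and 0.1 rad of their place, from groove 1 on with none skipped, plus ends towards the tray's +y; chock upright in the next groove (5 mm, 0.12 rad); each hole within 3 mm of its standoff's shoulder, its prong sprung out (under 1 mm); all at rest (all of step 2 and (x of cell1 in the frame of tray between -0.09 and -0.08 m or x of cell1 in the frame of tray between -0.056 and -0.046 m or x of cell1 in the frame of tray between -0.022 and -0.012 m or x of cell1 in the frame of tray between 0.012 and 0.022 m or x of cell1 in the frame of tray between 0.046 and 0.056 m) and y of cell1 in the frame of tray between -0.008 and 0.008 m and z of cell1 in the frame of tray between 0.0215 and 0.0315 m and angle between the y axis of each of cell1, cell2, cell3, cell4, cell5 and the y axis of tray, either way round below 0.1 rad and y of seat1 in the frame of cell1 above 0.02 m and (distance between cell1 and cell2 below 0.042 m or distance between cell1 and cell3 below 0.042 m or distance between cell1 and cell4 below 0.042 m or distance between cell1 and cell5 below 0.042 m) and (x of cell2 in the frame of tray between -0.09 and -0.08 m or x of cell2 in the frame of tray between -0.056 and -0.046 m or x of cell2 in the frame of tray between -0.022 and -0.012 m or x of cell2 in the frame of tray between 0.012 and 0.022 m or x of cell2 in the frame of tray between 0.046 and 0.056 m) and y of cell2 in the frame of tray between -0.008 and 0.008 m and z of cell2 in the frame of tray between 0.0215 and 0.0315 m and y of seat1 in the frame of cell2 above 0.02 m and (distance between cell2 and cell1 below 0.042 m or distance between cell2 and cell3 below 0.042 m or distance between cell2 and cell4 below 0.042 m or distance between cell2 and cell5 below 0.042 m) and (x of cell3 in the frame of tray between -0.09 and -0.08 m or x of cell3 in the frame of tray between -0.056 and -0.046 m or x of cell3 in the frame of tray between -0.022 and -0.012 m or x of cell3 in the frame of tray between 0.012 and 0.022 m or x of cell3 in the frame of tray between 0.046 and 0.056 m) and y of cell3 in the frame of tray between -0.008 and 0.008 m and z of cell3 in the frame of tray between 0.0215 and 0.0315 m and y of seat1 in the frame of cell3 above 0.02 m and (distance between cell3 and cell1 below 0.042 m or distance between cell3 and cell2 below 0.042 m or distance between cell3 and cell4 below 0.042 m or distance between cell3 and cell5 below 0.042 m) and (x of cell4 in the frame of tray between -0.09 and -0.08 m or x of cell4 in the frame of tray between -0.056 and -0.046 m or x of cell4 in the frame of tray between -0.022 and -0.012 m or x of cell4 in the frame of tray between 0.012 and 0.022 m or x of cell4 in the frame of tray between 0.046 and 0.056 m) and y of cell4 in the frame of tray between -0.008 and 0.008 m and z of cell4 in the frame of tray between 0.0215 and 0.0315 m and y of seat1 in the frame of cell4 above 0.02 m and (distance between cell4 and cell1 below 0.042 m or distance between cell4 and cell2 below 0.042 m or distance between cell4 and cell3 below 0.042 m or distance between cell4 and cell5 below 0.042 m) and (x of cell5 in the frame of tray between -0.09 and -0.08 m or x of cell5 in the frame of tray between -0.056 and -0.046 m or x of cell5 in the frame of tray between -0.022 and -0.012 m or x of cell5 in the frame of tray between 0.012 and 0.022 m or x of cell5 in the frame of tray between 0.046 and 0.056 m) and y of cell5 in the frame of tray between -0.008 and 0.008 m and z of cell5 in the frame of tray between 0.0215 and 0.0315 m and y of seat1 in the frame of cell5 above 0.02 m and (distance between cell5 and cell1 below 0.042 m or distance between cell5 and cell2 below 0.042 m or distance between cell5 and cell3 below 0.042 m or distance between cell5 and cell4 below 0.042 m) and distance between any of cell1, cell2, cell3, cell4, cell5 and groove1 below 0.012 m and distance between any of cell1, cell2, cell3, cell4, cell5 and groove3 below 0.012 m and (x of chock in the frame of tray between 0.012 and 0.022 m or x of chock in the frame of tray between 0.046 and 0.056 m or x of chock in the frame of tray between 0.08 and 0.09 m) and (horizontal distance between chock and cell1 below 0.042 m or horizontal distance between chock and cell2 below 0.042 m or horizontal distance between chock and cell3 below 0.042 m or horizontal distance between chock and cell4 below 0.042 m or horizontal distance between chock and cell5 below 0.042 m) and z of chock in the frame of tray between 0.0104 and 0.0184 m and y of chock in the frame of tray between -0.008 and 0.008 m and angle between chock's own z axis and vertical below 0.12 rad and angle between the y axis of chock and the y axis of tray, either way round below 0.12 rad and linear speed of each of cell1, cell2, cell3, cell4, cell5, chock, board below 0.02 m/s); the robot touches nothing.
It fails at once if one of the other things on the bench is moved more than 30 mm (distance of any of tape, flux, driver, meter, wheel, screwbin from where it was at the start of the episode above 0.03 m).
Of cell1, cell2, cell3, cell4, cell5 only 3 to 5 are there at a start; the rules pass over those that are not, and their reading is None.
At some moment in a run one of board may be knocked a few centimetres aside while the robot is not near it.
Once in a run the grip may slacken for a moment while it holds something.
It also fails if it takes over 210 s, if anything falls off the work surface, if the arm or the gripper's body presses on something with over 40 N, if the wrist force passes 120 N, or if a joint passes its speed limit or range.

## Robot

A 6-joint arm with a two-finger parallel gripper is mounted at the origin on the work surface. World frame = base frame: x ahead of the robot, y to its left, z up, the work surface at z = 0. Lengths are in m, angles in rad, forces in N, time in s.
With the tool pointing down it reaches from about 0.35 to 0.975 m from the base axis. Payload 4.9 kg.
Tool frame: the origin (TCP) lies midway between the tips of the shut fingers; the grasp point (between the pads) lies 19 mm behind it; z points along the fingers, y is the direction in which the jaws open and shut (so a half turn about z gives the same grasp; the last joint's range is limited). The gripper opens to 85 mm and grips with 20 to 120 N. Pads are 22 mm wide; open, the fingers measure 114 mm over their backs; the gripper's body (76 mm by 85 mm) begins 54 mm behind the grasp point. The pads swing forward as they close: fully open they stand 13 mm farther back than shut.
Start: joints at [-1.402, 0.053, 1.613, -0, 1.476, -0.119], TCP at [0.177, -0.599, 0.204] pointing down, gripper open.
Joint ranges: [-3.01, 3.01], [-1.01, 2.22], [0.06, 2.58], [-1.02, 4.17], [0.09, 2.62], [-3.14, 3.14]. Speed limits (rad/s): [2.57, 2.57, 3.14, 3.14, 3.14, 3.14].

## Interface

Orientations are given as a rotation vector (axis times angle).
In Python, from station import ctrl gives the robot as it stands.
- The arm moves only by the shell command python3 -m jog 'ROWS' [FORCE]. ROWS is JSON, one flat list of numbers, 7 for each row, row after row: the opening, from 0 (shut) to 1 (fully open), then the shift along the tool's x, y, z in m, then the turn, a rotation vector about the tool's x, y, z in degrees. A call has 1 to 10 rows; each row shifts and turns the commanded pose from where the row before left it, along the tool's axes as they then stand; what a row does not reach is not made up. A row lasts 1/8 s, in which the tool goes at most 62.5 mm and 10.7 degrees, less where a joint would pass 70% of its speed; a pose out of reach is approached as far as the arm can. A call with a gripper value outside its range is refused whole. The fingers move at their own pace and stop on an object; FORCE is the grip in N (left out, the last holds). Time passes only in rows, so rows that do not move let the fingers close. It gives the time, the measured TCP pose, the force and the opening at its end, in the units of the state.
- ctrl.get_obs(): the state, without advancing time (a new reading comes with each control period).
- ctrl.get_image(name): name is "scene" or "side" or "wrist"; returns a dict with "image" (420x560x3 uint8, blue, green, red), "camera_matrix" (3x3 intrinsics, pixels), "rvec" (rotation vector, rad) and "tvec" (3), from world to camera coordinates, as OpenCV has them; the wrist camera has in their place "mount" (4x4, takes a point from camera to tool coordinates, whose origin is the TCP and whose axes are the flange's). Camera axes: x right, y down, z forward; pixel columns grow to the right and rows downward; lengths in m; the calibration is good to about 2 mm. A picture is of the moment at which its call begins: read the wrist's pose just before it. There is no depth.
- ctrl.finish_job(): hands the job in, once; it reports no verdict.
Trained networks look in a picture, given as the dict that the camera call returned (one of the last four; its "shot" number tells which), for a name from the list of things; names that differ only in an ending like _2 or _b are one class to them, and where a whole thing is asked for, a point or a joint stands for the part that bears it (a point fixed in the world has none). Each returns a list of dicts, best first, with "p" (0 to 1); they miss things now and then, are a little off and sometimes report something else, mostly with a low value. They report only what shows in the picture. A call takes as long as a camera call. They do not tell look-alikes from the thing itself.
- ctrl.boxes_of(target, picture): "box" ([centre column, centre row, width, height] in pixels, round what is visible of it).
The state is a dict: "t": time; "q": joint angles; "dq": joint speeds; "effort": joint torques, N m; "tool_pos": TCP position; "tool_rot": TCP orientation; "contact_force": force on the tool from outside, world axes, zero at the start; "wrist_torque": the same for the moment, N m; "opening": finger opening in m.
Only numpy, scipy, OpenCV 4.12 (cv2) and the standard library are available. Lean on these libraries where they do the work, as an engineer would, in place of code of your own. Each camera call takes 0.05 s, during which the arm holds its last target. There are 200 camera calls.

## Working session

There is one attempt and no reset: what is moved stays moved. The work goes in short steps, Python scripts to look and compute and a shell command to move; the robot and the scene stay as the last step left them, time stands still between calls to the robot, and variables do not carry over. Pictures are saved under pics/ and viewed, about 12 in all and at most 16, crops included, and the job is handed in when it is done.

```bash
ls; mkdir -p pics
python3 - <<'E'
from station import ctrl
import cv2
print(ctrl.get_obs())
for n in ["scene","side"]:
    p=ctrl.get_image(n); cv2.imwrite(f"pics/{n}0.png",p["image"])
    print(n,p["camera_matrix"].tolist(),p["rvec"],p["tvec"])
    for t in ["tray","cell1","chock","board","seat1","tape","flux","driver","meter","wheel","screwbin"]:
        print(t,[( [round(float(v)) for v in b["box"]],round(float(b["p"]),2)) for b in ctrl.boxes_of(t,p)][:8])
E
```

```text
pics
{'t': 0.0, 'q': array([-1.40198629e+00,  5.33589455e-02,  1.61425543e+00,  2.17742337e-05,
        1.47598606e+00, -1.18968116e-01]), 'dq': array([ 5.71506620e-04, -3.33834511e-06, -1.00299702e-03, -2.44037257e-03,
       -1.92273918e-03,  7.74875234e-04]), 'effort': array([-8.32963306e-04, -3.93686056e+01, -3.70175636e+01, -2.03799304e-04,
        6.88548724e-03,  1.86503655e-05]), 'tool_pos': array([ 0.17730389, -0.59863866,  0.20268481]), 'tool_rot': array([-3.10714037e+00, -4.50191513e-01,  4.45240314e-05]), 'contact_force': array([0.64936389, 0.97212233, 0.05010147]), 'wrist_torque': array([ 0.00508019,  0.02268252, -0.07669794]), 'opening': 0.08546937049615853}
scene [[507.7176729330591, 0.0, 275.1854107394124], [0.0, 507.7176729330591, 205.61460932245856], [0.0, 0.0, 1.0]] [ 2.20268869  1.34569971 -0.42782373] [-0.21838831 -0.36450285  1.90723288]
tray [([295, 221, 58, 88], 0.75)]
cell1 [([233, 261, 29, 16], 0.78), ([218, 208, 20, 17], 0.78), ([180, 185, 24, 19], 0.76), ([221, 237, 19, 22], 0.66), ([227, 176, 20, 16], 0.66), ([168, 216, 18, 9], 0.53), ([175, 242, 20, 20],
[... 507 characters left out ...]
, [0.0, 0.0, 1.0]] [ 2.25706989 -0.3084924   0.11124828] [-0.55227048  0.12398475  1.24847669]
tray [([284, 206, 98, 45], 0.62)]
cell1 [([288, 303, 26, 28], 0.91), ([200, 293, 18, 29], 0.9), ([325, 256, 20, 29], 0.85), ([292, 264, 20, 24], 0.8), ([208, 248, 19, 20], 0.71), ([237, 356, 32, 32], 0.71), ([243, 310, 21, 29], 0.66), ([264, 129, 22, 13], 0.54)]
chock [([330, 290, 25, 27], 0.61)]
board [([248, 166, 84, 36], 0.76)]
seat1 [([283, 206, 98, 44], 0.76)]
tape [([378, 297, 40, 34], 0.73)]
flux [([282, 350, 17, 34], 0.7), ([331, 290, 28, 25], 0.51)]
driver [([371, 235, 56, 20], 0.74)]
meter [([348, 186, 37, 33], 0.9)]
wheel [([265, 131, 21, 12], 0.55)]
screwbin [([284, 205, 96, 43], 0.15)]
```

Run:
```python
import cv2
a=cv2.imread("pics/scene0.png")[140:340,100:460]; cv2.imwrite("pics/s1.png",cv2.resize(a,(800,444),interpolation=cv2.INTER_CUBIC))
a=cv2.imread("pics/side0.png")[100:390,140:440]; cv2.imwrite("pics/s2.png",cv2.resize(a,(600,580),interpolation=cv2.INTER_CUBIC))
```

```text
(no output)
```

View pics/s1.png

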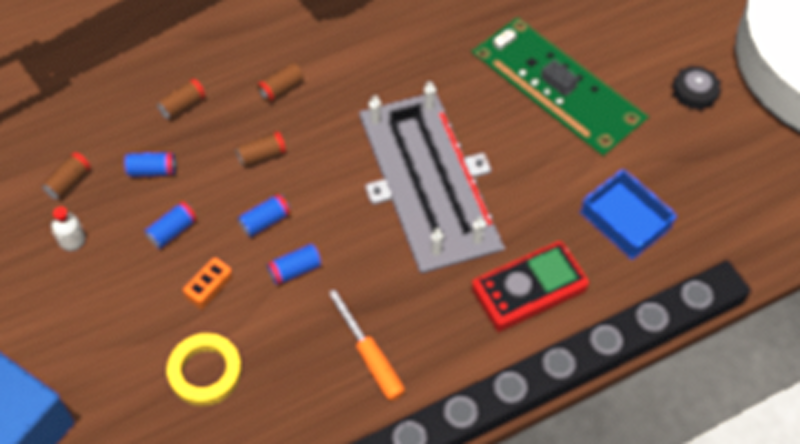

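View pics/s2.png

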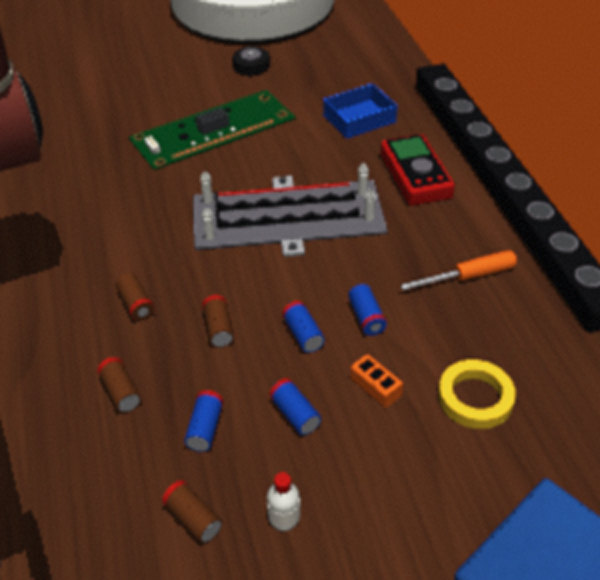

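The scene picture shows four blue cells (crop positions (148,163), (170,225), (263,215), (296,263)), with the plus ring on the right for the first three and on the left for the last. It also shows the chock at (207,280) and the tray with its end stop at the top. The board is at (560,85), with its connector at the upper left. The side picture agrees.

```bash
cat > h.py <<'E'
import numpy as np, cv2
from scipy.spatial.transform import Rotation as R
from station import ctrl
def shot(name):
    o=ctrl.get_obs(); p=ctrl.get_image(name); K=p["camera_matrix"]
    if name=="wrist":
        T=np.eye(4); T[:3,:3]=R.from_rotvec(o["tool_rot"]).as_matrix(); T[:3,3]=o["tool_pos"]
        W=np.linalg.inv(T@np.array(p["mount"])); p["rvec"]=cv2.Rodrigues(W[:3,:3])[0]; p["tvec"]=W[:3,3]
    return p
def ray(p,uv,z):
    M=cv2.Rodrigues(np.array(p["rvec"],float))[0]; t=np.array(p["tvec"],float).ravel()
    d=np.linalg.solve(np.array(p["camera_matrix"]),np.c_[np.atleast_2d(uv).astype(float),np.ones(len(np.atleast_2d(uv)))].T)
    d=(M.T@d).T; c=-M.T@t
    return (c+d*((z-c[2])/d[:,2])[:,None])[:,:2]
def proj(p,X): return cv2.projectPoints(np.array(X,float),np.array(p["rvec"],float),np.array(p["tvec"],float),np.array(p["camera_matrix"]),None)[0][:,0]
def hsv(p,lo,hi):
    return cv2.inRange(cv2.cvtColor(p["image"],cv2.COLOR_BGR2HSV),np.array(lo),np.array(hi))
def red(p): return hsv(p,(0,120,90),(6,255,255))|hsv(p,(168,100,90),(180,255,255))
def blue(p): return hsv(p,(105,130,60),(125,255,255))
def orange(p): return hsv(p,(7,180,150),(16,255,255))
def green(p): return hsv(p,(50,90,40),(85,255,255))
def blobs(m,amin=40):
    n,l,s,c=cv2.connectedComponentsWithStats(m); return [(c[i],s[i,4],l==i,s[i,:4]) for i in range(1,n) if s[i,4]>=amin]
def phi_now(o): m=R.from_rotvec(o["tool_rot"]).as_matrix(); return np.degrees(np.arctan2(m[1,0],m[0,0]))
def go(x,y,z,phi=None):
    """shift in present tool axes (mm), then turn about tool z (deg); both half turns with q6"""
    o=ctrl.get_obs(); m=R.from_rotvec(o["tool_rot"]).as_matrix(); s=m.T@(np.array([x,y,z])-o["tool_pos"])*1000
    f=phi_now(o); print("now",o["tool_pos"].round(4),"phi %.1f q6 %.1f"%(f,np.degrees(o["q"][5])),"tilt",m[:2,2].round(3),"shift mm",s.round(1))
    if phi is not None:
        q1=np.degrees(np.arctan2(y,x))
        for k in (0,180):
            t=(f-phi-k+180)%360-180; a=(q1+90-phi-k+180)%360-180
            print("  phi %d: turn %.1f -> q6 %.1f"%(phi+k,t,a), "(turn other way)" if abs(np.degrees(o["q"][5])+t-(q1-np.degrees(o["q"][0]))*-1-a)>200 else "")
E
python3 - <<'E'
from h import *
for n in ["scene","side"]:
    p=shot(n); print(n)
    for nm,m,z in [("blue",blue(p),.016),("red",red(p),.016),("orange",orange(p),.02),("green",green(p),.004)]:
        for c,a,_,b in blobs(m,8): print(nm,c.round(1),a,ray(p,c,z)[0].round(3))
p=shot("wrist"); print(p["camera_matrix"],p["mount"])
E
```

```text
scene
blue [526.2   7.2] 970 [0.054 1.472]
blue [340.9  30.9] 253 [-0.175  0.649]
blue [337.8  55.9] 194 [-0.04   0.552]
blue [165.2 213.6] 166 [ 0.376 -0.34 ]
blue [382.1 235.9] 901 [0.759 0.226]
blue [217.9 236.9] 177 [ 0.532 -0.226]
blue [176.1 241.3] 183 [ 0.488 -0.346]
blue [233.7 257.9] 182 [ 0.621 -0.213]
blue [ 94.1 326.2] 3044 [ 0.642 -0.643]
red [70.5 32. ] 3370 [-0.69  -0.375]
red [518.1  14.7] 38 [0.08  1.401]
red [363.7  39.4] 14 [-0.082  0.704]
red [189.1  49.3] 50 [-0.354  0.03 ]
red [217.1  61.4] 232 [-0.231  0.102]
red [360.   62.7] 13 [0.037 0.609]
red [233.   86.1] 415 [-0.069  0.098]
red [211.8 116.7] 554 [ 0.046 -0.039]
red [ 25.8 165.8] 22 [-0.026 -0.693]
red [188.9 178.9] 29 [ 0.279 -0.221]
red [219.6 180.1] 33 [ 0.33  -0.132]
red [309.2 215.7] 154 [0.591 0.063]
red [225.9 203.5] 31 [ 0.428 -0.152]
red [136.6 211.7] 33 [ 0.327 -0.418]
red [176.3 212.4] 23 [ 0.388 -0.307]
red [227.4 230.8] 29 [ 0.525 -0.191]
red [184.7 233.8] 27 [ 0.475 -0.312]
red [126.5 235.6] 41 [ 0.4   -0.474]
red [336.  271.1] 665 [0.799 0.036]
red [223.  261.7] 22 [ 0.619 -0.247]
orange [4
[... 1932 characters left out ...]
25.5 344.5] 55 [ 0.328 -0.417]
orange [203.1  66.2] 3436 [0.468 1.081]
orange [127.5  53.2] 52 [0.12  1.362]
orange [383.5 231.1] 218 [ 0.81  -0.188]
orange [328.  287.4] 184 [ 0.596 -0.332]
green [255.9  56.7] 176 [0.737 1.153]
green [245.5 163.4] 933 [0.508 0.266]
green [344.4 173.8] 157 [0.81  0.113]
[[329.52384266   0.         279.10148957]
 [  0.         329.52384266 208.71880644]
 [  0.           0.           1.        ]] [[-2.35782254e-04 -9.64838092e-01 -2.62844824e-01  6.69692664e-02]
 [ 9.99999968e-01 -2.52428539e-04  2.95627788e-05 -1.34764905e-03]
 [-9.48728301e-05 -2.62844808e-01  9.64838120e-01 -1.70173865e-01]
 [ 0.00000000e+00  0.00000000e+00  0.00000000e+00  1.00000000e+00]]
```

```bash
python3 -m jog '[1,0.045,-0.025,-0.009,0,0,0, 1,0.045,-0.025,-0.009,0,0,0, 1,0.045,-0.025,-0.009,0,0,0, 1,0.045,-0.025,-0.009,0,0,0, 1,0.045,-0.025,-0.009,0,0,0, 1,0.045,-0.025,-0.009,0,0,0, 1,0.045,-0.025,-0.009,0,0,0, 1,0.045,-0.025,-0.009,0,0,0, 1,0.045,-0.025,-0.009,0,0,0, 1,0,0,0,0,0,0]'
cat >> h.py <<'E'
def cylpts(x,y,a,r=.016,h=.0325,z=.016):
    t=np.linspace(0,2*np.pi,24,endpoint=False); d=np.array([np.cos(a),np.sin(a)]); n=np.array([-d[1],d[0]])
    return np.array([[x+s*h*d[0]+r*np.cos(k)*n[0],y+s*h*d[1]+r*np.cos(k)*n[1],z+r*np.sin(k)] for s in(-1,1) for k in t])
def boxpts(x,y,a,lx,ly,z0,z1):
    c,s=np.cos(a),np.sin(a)
    return np.array([[x+c*u*lx/2-s*v*ly/2,y+s*u*lx/2+c*v*ly/2,z] for u in(-1,1) for v in(-1,1) for z in(z0,z1)])
def fit(p,mask,f,x0):
    """fit f(x,y,a) hull to mask (IoU, 8x subpixel)"""
    from scipy.optimize import minimize
    k=4; u,v,w,h=cv2.boundingRect(mask); u-=8;v-=8;w+=16;h+=16; u=max(u,0);v=max(v,0)
    mm=cv2.resize(cv2.getRectSubPix(mask.astype(np.float32),(w,h),(u+(w-1)/2,v+(h-1)/2)),None,fx=k,fy=k)>127
    def cost(q):
        g=np.zeros(mm.shape,np.uint8); cv2.fillConvexPoly(g,cv2.convexHull((((proj(p,f(*q))-[u,v]+.5)*k-.5)*16).round().astype(np.int32)),1,shift=4)
        g=g>0; return 1-(g&mm).sum()/(g|mm).sum()
    S=np.array([[0,0,0],[.012,0,0],[0,.012,0],[0,0,.3]])+np.array(x0)
    r=minimize(cost,x0,method="Nelder-Mead",options=dict(initial_simplex=S,xatol=1e-4,fatol=1e-5)); return r.x,1-r.fun
E
python3 - <<'E'
from h import *
p=shot("wrist"); cv2.imwrite("pics/w1.png",p["image"])
print(go(.5,-.27,.28))
B=blobs(blue(p),200); Rd=blobs(red(p),30); O=blobs(orange(p),300)
for n,L,z in(("b",B,.02),("r",Rd,.02),("o",O,.02)):
    for c,a,_,b in L: print(n,c.round(),a,ray(p,c,z)[0].round(3))
E
```

```text
t: 2.6
tool_pos: [0.5039, -0.2664, 0.286]
tool_rot: [3.107, 0.458, 0.002]
contact_force: [0.4, -0.8, 0.3]
opening: 0.0853
now [ 0.5026 -0.2677  0.2853] phi 16.7 q6 37.8 tilt [ 0.    -0.001] shift mm [-3.2  1.4  5.3]
None
b [268.  68.] 1239 [ 0.622 -0.216]
b [547. 145.] 2908 [ 0.638 -0.59 ]
b [258. 141.] 1050 [ 0.534 -0.228]
b [336. 198.] 926 [ 0.491 -0.35 ]
b [305. 269.] 775 [ 0.378 -0.342]
r [34. 54.] 633 [0.556 0.061]
r [294.  76.] 128 [ 0.622 -0.249]
r [233. 138.] 124 [ 0.528 -0.195]
r [311. 199.] 97 [ 0.481 -0.318]
r [186. 199.] 121 [ 0.43  -0.155]
r [288. 255.] 86 [ 0.392 -0.312]
r [157. 254.] 81 [ 0.34  -0.133]
r [421. 270.] 182 [ 0.426 -0.503]
r [210. 304.] 103 [ 0.284 -0.224]
r [347. 309.] 125 [ 0.334 -0.422]
r [ 83. 405.] 1026 [ 0.043 -0.069]
```

View pics/w1.png

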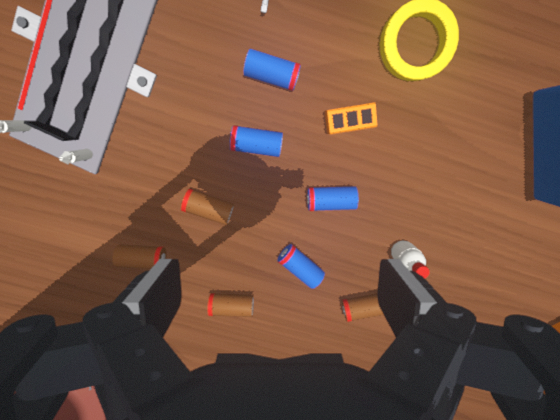

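The wrist view shows the four blue cells at (272,69), (258,141), (333,198) and (301,265). The chock is at (351,117), and the tray's stop end is at the upper left. Next I fit models to these.

```bash
cat >> h.py <<'E'
def cells(p,amin=200,amax=6000,z=.016):
    b,r=blue(p),red(p); out=[]
    for c,a,l,bb in blobs(b,amin):
        if a>amax: continue
        m=l.astype(np.uint8)*255; d=cv2.dilate(m,np.ones((9,9),np.uint8)); rr=[q for q in blobs(r,10) if (q[2]&(d>0)).any()]
        if not rr: continue
        rr=max(rr,key=lambda q:q[1]); m=cv2.morphologyEx(m|(rr[2].astype(np.uint8)*255),cv2.MORPH_CLOSE,np.ones((7,7),np.uint8))
        m=np.pad(m,0); g=ray(p,[c,rr[0]],z); dv=g[1]-g[0]
        q,s=fit(p,m,lambda x,y,t:cylpts(x,y,t,z=z),[g[0][0],g[0][1],np.arctan2(dv[1],dv[0])])
        out.append((q,s,c)); print("cell",q[:2].round(4),"plus dir %.1f"%np.degrees(q[2]),"iou %.3f"%s,c.round())
    return out
def chk(p,z0=0.,x0=None):
    m=hsv(p,(5,140,120),(22,255,255))
    for c,a,l,bb in blobs(m,200):
        m1=cv2.morphologyEx(l.astype(np.uint8)*255,cv2.MORPH_CLOSE,np.ones((15,15),np.uint8)); g=ray(p,c,z0+.026)[0]
        best=max((fit(p,m1,lambda x,y,t:boxpts(x,y,t,.03,.06,z0+.008,z0+.026),[g[0],g[1],t]) for t in(0.,.8,1.6,2.4)),key=lambda r:r[1])
        if best[1]>.7: print("chock",best[0][:2].round(4),"x dir %.1f"%np.degrees(best[0][2]),"iou %.3f"%best[1],c.round())
E
python3 - <<'E'
from h import *
p=shot("wrist"); cells(p); chk(p)
E
python3 -m jog '[1,0.028,-0.045,-0.004,0,0,0, 1,0.028,-0.045,-0.004,0,0,0, 1,0.028,-0.045,-0.004,0,0,0, 1,0.028,-0.045,-0.004,0,0,0, 1,0.028,-0.045,-0.004,0,0,0, 1,0.028,-0.045,-0.004,0,0,0, 1,0.028,-0.045,0,0,0,0, 1,0.0,-0.04,0,0,0,0, 1,0,0,0,0,0,0]'
python3 - <<'E'
from h import *
p=shot("wrist"); cv2.imwrite("pics/w2.png",p["image"])
print(ctrl.get_obs()["tool_pos"])
E
```

```text
cell [ 0.6223 -0.2198] plus dir -89.1 iou 0.915 [267.  66.]
cell [ 0.5327 -0.2248] plus dir 99.6 iou 0.932 [257. 140.]
cell [ 0.4889 -0.3451] plus dir 107.9 iou 0.869 [335. 197.]
cell [ 0.3792 -0.3365] plus dir 64.9 iou 0.816 [304. 268.]
chock [ 0.6747 -0.1199] x dir -85.3 iou 0.810 [199.  13.]
chock [ 0.7022 -0.3822] x dir 132.7 iou 0.732 [417.  39.]
t: 3.82
tool_pos: [0.5885, 0.128, 0.3084]
tool_rot: [3.109, 0.453, -0.002]
contact_force: [0.0, -0.3, -0.7]
opening: 0.0853
[0.58884545 0.12675306 0.30844013]
```

View pics/w2.png

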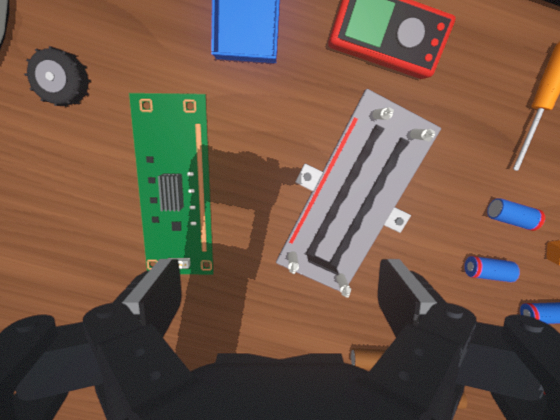

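The wrist view shows the tray with base corners near (368,90), (440,127) and (277,262), the red stripe on its left side and the end stop at the lower end. The board is at (170,185) with its connector at the bottom (180,263). I zoom in for exact tray points.

Run:
```python
import cv2
a=cv2.imread("pics/w2.png")[80:300,262:452]; cv2.imwrite("pics/w2z.png",cv2.resize(a,None,fx=2.7,fy=2.7,interpolation=cv2.INTER_CUBIC))
```

```text
(no output)
```

View pics/w2z.png

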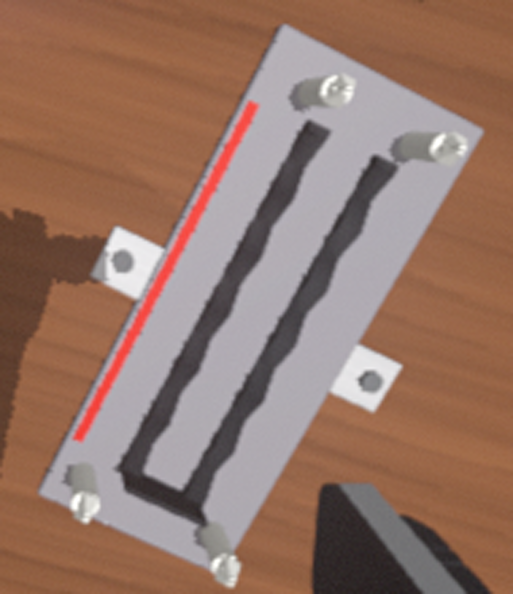

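Run:
```python
from h import *
from scipy.optimize import least_squares
p=shot("wrist")
z=np.array([(282,24),(483,129),(38,492),(342,88),(454,147),(85,508),(226,570)],float)
px=(z+.5)/2.7-.5+[262,80]
L=np.array([(.142,.06,.008),(.142,-.06,.008),(-.142,.06,.008),(.119,.03,.061),(.119,-.03,.061),(-.119,.042,.061),(-.119,-.042,.061)])
def W(q): c,s=np.cos(q[2]),np.sin(q[2]); return np.c_[q[0]+c*L[:,0]-s*L[:,1],q[1]+s*L[:,0]+c*L[:,1],L[:,2]]
r=least_squares(lambda q:(proj(p,W(q))-px).ravel(),[.58,.02,0.]); print(r.x.round(4),np.degrees(r.x[2]),r.fun.reshape(-1,2).round(1))
np.save("tray.npy",r.x)
for n in("scene","side"):
    s=shot(n); print(n,proj(s,W(r.x)).round().tolist(),[ (b["box"],b["p"]) for b in ctrl.boxes_of("tray",s)])
m=green(p); 
for c,a,l,b in blobs(m,800):
    q,s=fit(p,cv2.morphologyEx(l.astype(np.uint8)*255,cv2.MORPH_CLOSE,np.ones((25,25),np.uint8)),lambda x,y,t:boxpts(x,y,t,.27,.104,0,.004),[.508,.27,0.]); print("board",q,s)
c,s=np.cos(r.x[2]),np.sin(r.x[2])
for g in(-85,-51,-17,17,51): print(g,(r.x[0]+c*g/1e3).round(4),(r.x[1]+s*g/1e3).round(4))
```

```text
[ 0.5759  0.011  -0.1647] -9.435641496474748 [[-0.3 -2. ]
 [ 0.4 -0.7]
 [-1.5 -0.1]
 [ 0.5 -0.2]
 [ 0.8 -0. ]
 [-0.5  1.5]
 [ 0.4  2.3]]
scene [[326.0, 252.0], [289.0, 262.0], [296.0, 182.0], [315.0, 239.0], [296.0, 244.0], [293.0, 178.0], [268.0, 184.0]] [([294.1, 220.6, 63.1, 87.9], 0.86)]
side [[327.0, 189.0], [334.0, 215.0], [236.0, 196.0], [322.0, 182.0], [325.0, 195.0], [243.0, 186.0], [243.0, 204.0]] [([284.4, 205.4, 96.6, 44.5], 0.6), ([373.1, 234.3, 52.0, 18.6], 0.56)]
board [0.508 0.27  0.   ] 0.0
board [0.51086015 0.26821278 0.27631569] 0.950557410392202
-85 0.492 0.0249
-51 0.5256 0.0194
-17 0.5591 0.0138
17 0.5927 0.0082
51 0.6262 0.0026
```

Tray pose and cells agree across the cameras. I pick the first cell, C at (0.533,-0.225), with phi 9.6.

```bash
python3 -c "
from h import *
go(.5327,-.2248,.15,9.6)"
```

```text
now [0.5893 0.1259 0.3088] phi 16.4 q6 78.6 tilt [-0. -0.] shift mm [-153.   320.5  158.9]
  phi 9: turn 6.8 -> q6 57.5 
  phi 189: turn -173.2 -> q6 -122.5
```

```bash
python3 -m jog '[1,-0.019,0.04,0.02,0,0,0, 1,-0.019,0.04,0.02,0,0,0, 1,-0.019,0.04,0.02,0,0,0, 1,-0.019,0.04,0.02,0,0,0, 1,-0.019,0.04,0.02,0,0,0, 1,-0.019,0.04,0.02,0,0,0, 1,-0.019,0.04,0.02,0,0,0, 1,-0.019,0.04,0.019,0,0,0, 1,0,0,0,0,0,6.8, 1,0,0,0,0,0,0]' 80
python3 - <<'E'
from h import *
p=shot("wrist"); cells(p); go(.5327,-.2248,.0,9.6)
cv2.imwrite("pics/w3.png",p["image"])
E
```

```text
t: 5.38
tool_pos: [0.5335, -0.2238, 0.1496]
tool_rot: [-3.13, -0.264, 0.001]
contact_force: [-0.4, -0.5, -0.1]
opening: 0.0854
cell [ 0.6222 -0.22  ] plus dir -89.0 iou 0.941 [290.  93.]
cell [ 0.5326 -0.2249] plus dir 99.1 iou 0.922 [286. 193.]
cell [ 0.4882 -0.3448] plus dir 108.3 iou 0.737 [403. 253.]
cell [ 0.3736 -0.3492] plus dir 66.3 iou 0.661 [362. 349.]
now [ 0.5339 -0.2233  0.1501] phi 9.7 q6 50.2 tilt [ 0. -0.] shift mm [ -1.4   1.3 150.1]
  phi 9: turn 0.1 -> q6 57.5 
  phi 189: turn -179.9 -> q6 -122.5
```

```bash
python3 -m jog '[1,-0.001,0.001,0.05,0,0,0, 1,0,0,0.05,0,0,0, 1,0,0,0.03,0,0,0, 1,0,0,0.018,0,0,0, 1,0,0,0.002,0,0,0, 0.6,0,0,0,0,0,0, 0.6,0,0,0,0,0,0, 0.6,0,0,0,0,0,0]' 80;  python3 -m jog '[0.6,0,0,0,0,0,0, 0.6,0,0,0,0,0,0]'
```

```text
t: 6.42
tool_pos: [0.5342, -0.2242, 0.0013]
tool_rot: [3.129, 0.265, 0.003]
contact_force: [-0.4, 0.3, 2.3]
opening: 0.0514
t: 6.68
tool_pos: [0.5343, -0.2242, 0.0012]
tool_rot: [3.129, 0.265, 0.003]
contact_force: [0.2, 1.1, 5.7]
opening: 0.0512
```

The opening of 51 mm is less than the cell's 65 mm, so the fingers missed it or squeezed it out. I look.

Run:
```python
from h import *
p=shot("wrist"); s=shot("side")
a=p["image"]; b=cv2.resize(s["image"][220:320,230:350],None,fx=3,fy=3,interpolation=cv2.INTER_CUBIC)
c=np.zeros((420,560+360,3),np.uint8); c[:,:560]=a; c[:300,560:]=b; cv2.imwrite("pics/w4.png",cv2.resize(c,(800,365)))
```

```text
(no output)
```

View pics/w4.png

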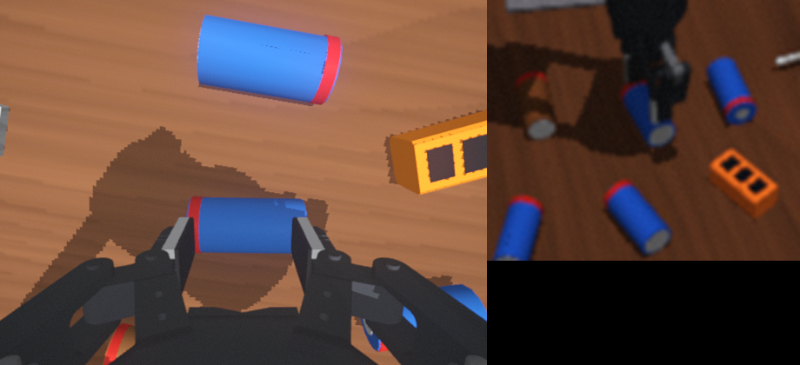

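Run:
```python
from h import *
p=shot("wrist"); 
for c,a,l,b in blobs(blue(p),300): print(c.round(),a,b)
cells(p,300,60000); o=ctrl.get_obs(); print(o["contact_force"],o["opening"]); go(.5327,-.2248,0.)
for t in[(.5327-.0325*.17,-.2248+.0325*.985,.032)]: print(proj(p,[t]))
m=R.from_rotvec(o["tool_rot"]).as_matrix()
for q in[(0,.0257,0),(0,-.0257,0),(0,.0257,-.019)]: print(q,proj(p,[o["tool_pos"]+m@np.array(q)]).round())
```

```text
[299.  67.] 11102 [227  18 150  99]
[285. 258.] 6894 [229 228 124  63]
[537. 344.] 891 [506 328  54  42]
cell [ 0.6219 -0.2203] plus dir -89.0 iou 0.953 [299.  67.]
cell [ 0.5326 -0.2256] plus dir 98.2 iou 0.843 [285. 258.]
[ 0.49106081 -1.04511089  6.04351279] 0.05121439113045413
now [ 0.5343 -0.2242  0.0012] phi 9.7 q6 50.2 tilt [ 0.002 -0.001] shift mm [-1.7  0.3  1.2]
[[212.63883949 272.38262806]]
(0, 0.0257, 0) [[328. 244.]]
(0, -0.0257, 0) [[235. 244.]]
(0, 0.0257, -0.019) [[334. 259.]]
```

Run:
```python
from h import *
p=shot("wrist"); s=shot("side"); q=shot("scene")
f=lambda a,k:cv2.resize(a,None,fx=k,fy=k,interpolation=cv2.INTER_CUBIC)
a=f(p["image"][210:330,170:400],2.2); b=f(s["image"][225:305,250:340],4.2); d=f(q["image"][210:270,190:260],4.2)
c=np.zeros((600,800,3),np.uint8); c[:a.shape[0],:a.shape[1]]=a; c[264:264+b.shape[0],:b.shape[1]]=b;c[264:264+d.shape[0],400:400+d.shape[1]]=d; cv2.imwrite("pics/w5.png",c)
```

```text
(no output)
```

View pics/w5.png

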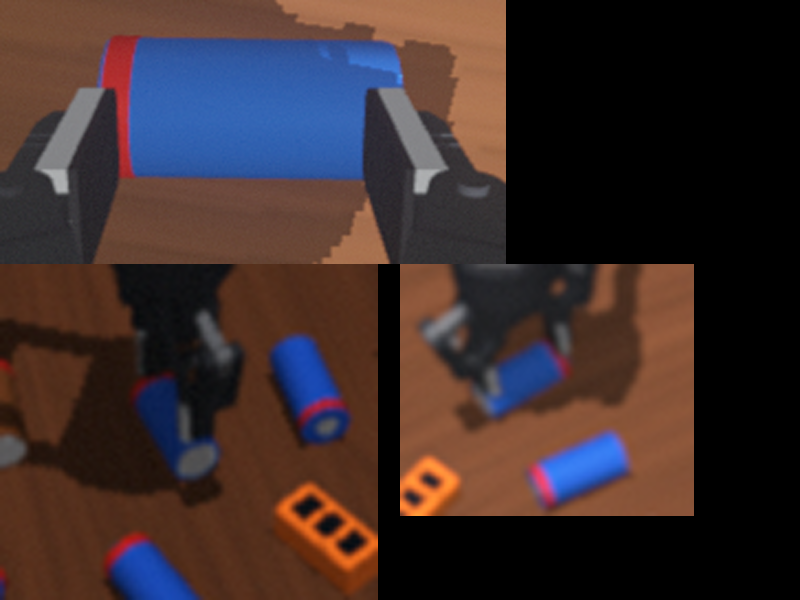

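Run:
```python
from h import *
p=shot("wrist"); t0=np.array(p["tvec"]).copy(); M=cv2.Rodrigues(p["rvec"])[0]
for dz in(-.02,-.01,0,.01,.02,.03,.04):
    p["tvec"]=t0-M@np.array([0,0,dz]); print("cam raised",dz); cells(p,3000,60000)
print(ctrl.get_obs()["q"])
```

```text
cam raised -0.02
cell [ 0.6198 -0.2133] plus dir -94.1 iou 0.805 [299.  67.]
cell [ 0.5417 -0.2112] plus dir 90.0 iou 0.745 [285. 258.]
cam raised -0.01
cell [ 0.621  -0.2161] plus dir -91.2 iou 0.854 [299.  67.]
cell [ 0.536  -0.2143] plus dir 98.9 iou 0.789 [285. 258.]
cam raised 0
cell [ 0.6218 -0.2202] plus dir -89.3 iou 0.954 [299.  67.]
cell [ 0.5326 -0.2254] plus dir 98.1 iou 0.843 [285. 258.]
cam raised 0.01
cell [ 0.6239 -0.2192] plus dir -89.3 iou 0.919 [299.  67.]
cell [ 0.5285 -0.225 ] plus dir 98.7 iou 0.866 [285. 258.]
cam raised 0.02
cell [ 0.6259 -0.2172] plus dir -89.2 iou 0.818 [299.  67.]
cell [ 0.5249 -0.2236] plus dir 98.5 iou 0.838 [285. 258.]
cam raised 0.03
cell [ 0.6287 -0.2161] plus dir -89.7 iou 0.734 [299.  67.]
cell [ 0.5217 -0.2247] plus dir 98.6 iou 0.802 [285. 258.]
cam raised 0.04
cell [ 0.6311 -0.2155] plus dir -89.7 iou 0.661 [299.  67.]
cell [ 0.5182 -0.2251] plus dir 99.3 iou 0.740 [285. 258.]
[-5.25771295e-01  1.55909126e-01  1.86421381e+00  5.07091928e-05
  1.11921022e+00  8.75852472e-01]
```

Run:
```python
from h import *
for n in("side","scene"):
    p=shot(n)
    print(n,[(z,w,proj(p,[(.5343+.168*w,-.2242-.986*w,z)]).round(1)[0].tolist()) for w in(.028,.035) for z in(0,.01,.02,.035,.05)])
```

```text
side [(0, 0.028, [296.4, 273.6]), (0.01, 0.028, [296.3, 271.1]), (0.02, 0.028, [296.3, 268.5]), (0.035, 0.028, [296.3, 264.5]), (0.05, 0.028, [296.3, 260.5]), (0, 0.035, [297.5, 275.5]), (0.01, 0.035, [297.5, 273.0]), (0.02, 0.035, [297.5, 270.4]), (0.035, 0.035, [297.5, 266.4]), (0.05, 0.035, [297.5, 262.4])]
scene [(0, 0.028, [211.4, 244.7]), (0.01, 0.028, [211.1, 243.0]), (0.02, 0.028, [210.8, 241.3]), (0.035, 0.028, [210.3, 238.7]), (0.05, 0.028, [209.8, 236.1]), (0, 0.035, [209.5, 245.9]), (0.01, 0.035, [209.2, 244.2]), (0.02, 0.035, [208.8, 242.5]), (0.035, 0.035, [208.3, 239.9]), (0.05, 0.035, [207.8, 237.3])]
```

The geometry is ambiguous (fingers above the ends or gripping them), so a short lift will settle it.

```bash
python3 -m jog '[0.6,0,0,-0.02,0,0,0, 0.6,0,0,-0.03,0,0,0, 0.6,0,0,0,0,0,0]'
python3 - <<'E'
from h import *
p=shot("wrist"); s=shot("side"); q=shot("scene")
cells(p,1000,60000)
f=lambda a,k:cv2.resize(a,None,fx=k,fy=k,interpolation=cv2.INTER_CUBIC)
a=f(p["image"][210:330,170:400],2.2); b=f(s["image"][225:305,250:340],4.2); d=f(q["image"][210:270,190:260],4.2)
c=np.zeros((600,800,3),np.uint8); c[:a.shape[0],:a.shape[1]]=a; c[264:264+b.shape[0],:b.shape[1]]=b;c[264:264+d.shape[0],400:400+d.shape[1]]=d; cv2.imwrite("pics/w6.png",c)
E
```

```text
t: 7.5
tool_pos: [0.5355, -0.2249, 0.0536]
tool_rot: [3.127, 0.265, 0.008]
contact_force: [-0.5, -0.6, -0.5]
opening: 0.0514
cell [ 0.622 -0.22 ] plus dir -89.0 iou 0.948 [292.  84.]
cell [ 0.5314 -0.2256] plus dir 98.4 iou 0.949 [286. 230.]
```

View pics/w6.png

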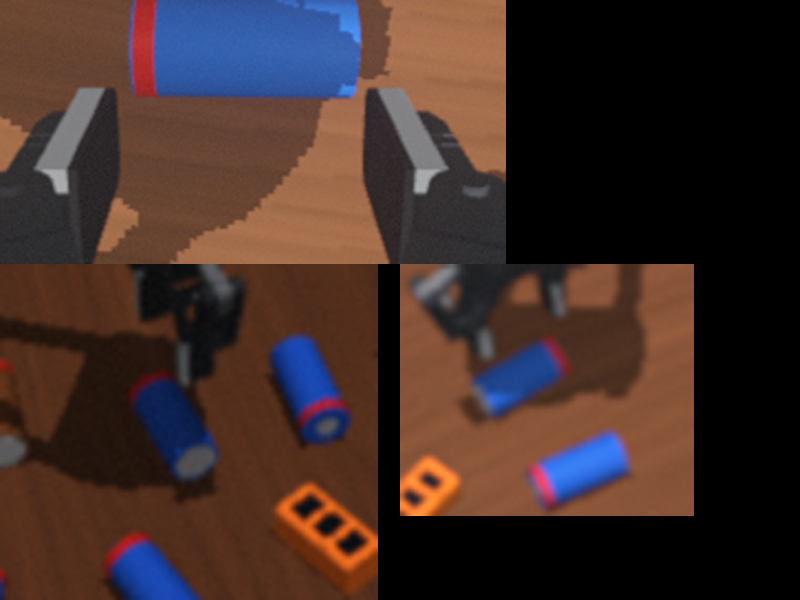

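The fingers had been standing on top of the cell: the real fingertips are about 30 mm higher than the nominal tool point suggests at this opening. The cell is undisturbed at (0.5314,-0.2256). I open, go lower and watch the force.

```bash
python3 -m jog '[1,-0.004,0,0,0,0,0, 1,0,0,0,0,0,0, 1,0,0,0,0,0,0, 1,0,0,0.03,0,0,0, 1,0,0,0.024,0,0,0, 1,0,0,0.01,0,0,0, 1,0,0,0,0,0,0]'; python3 -m jog '[1,0,0,0.01,0,0,0, 1,0,0,0,0,0,0]'; python3 -m jog '[1,0,0,0.006,0,0,0, 1,0,0,0,0,0,0]'
python3 - <<'E'
from h import *
p=shot("wrist"); s=shot("side"); q=shot("scene")
cells(p,1000,60000)
f=lambda a,k:cv2.resize(a,None,fx=k,fy=k,interpolation=cv2.INTER_CUBIC)
a=f(p["image"][210:330,120:440],2.2); b=f(s["image"][225:305,250:340],4.2); d=f(q["image"][210:270,190:260],4.2)
c=np.zeros((600,800,3),np.uint8); c[:a.shape[0],:a.shape[1]]=a; c[264:264+b.shape[0],:b.shape[1]]=b;c[264:264+d.shape[0],400:400+d.shape[1]]=d; cv2.imwrite("pics/w7.png",c)
E
```

```text
t: 8.52
tool_pos: [0.5289, -0.2241, -0.0147]
tool_rot: [-3.13, -0.265, 0.002]
contact_force: [-0.0, -0.3, 1.5]
opening: 0.0855
t: 8.78
tool_pos: [0.5292, -0.2243, -0.0243]
tool_rot: [-3.13, -0.265, 0.001]
contact_force: [-0.6, 1.2, -0.5]
opening: 0.0856
t: 9.02
tool_pos: [0.5291, -0.2242, -0.0305]
tool_rot: [-3.13, -0.265, 0.001]
contact_force: [-0.3, 0.2, 0.5]
opening: 0.0853
cell [ 0.6224 -0.2193] plus dir -89.5 iou 0.975 [314.  43.]
cell [ 0.5315 -0.2251] plus dir 98.9 iou 0.952 [296. 282.]
```

View pics/w7.png

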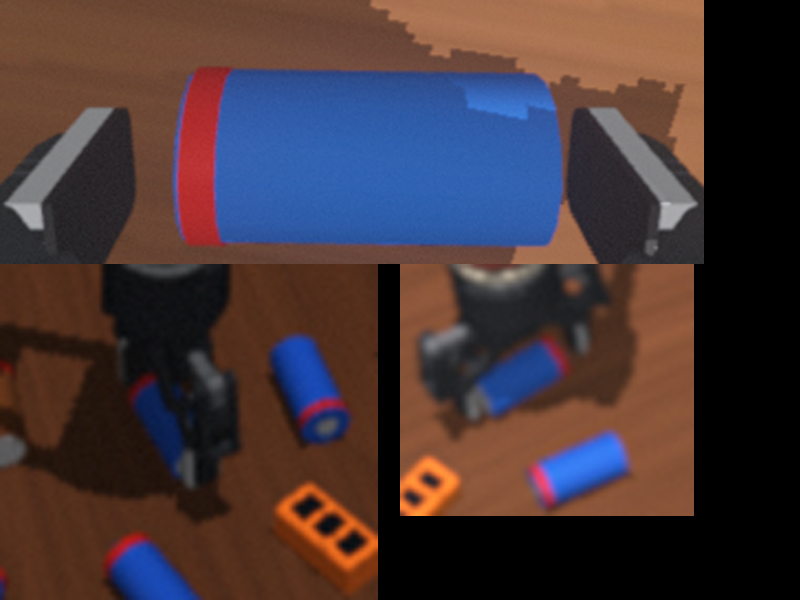

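The cell is now between the pads, 3 mm off centre. I nudge and close.

```bash
python3 -m jog '[1,0.002,0.002,0,0,0,0, 0.6,0,0,0,0,0,0, 0.6,0,0,0,0,0,0, 0.6,0,0,0,0,0,0, 0.6,0,0,0,0,0,0]' 80; python3 -m jog '[0.6,0,0,-0.02,0,0,0, 0.6,0,0,-0.03,0,0,0, 0.6,0,0,-0.04,0,0,0, 0.6,0,0,-0.04,0,0,0, 0.6,0,0,0,0,0,0]'
python3 - <<'E'
from h import *
T=np.load("tray.npy"); c,s=np.cos(T[2]),np.sin(T[2])
go(T[0]-.085*c,T[1]-.085*s,.12,-9.4)
E
```

```text
t: 9.8
tool_pos: [0.5324, -0.2264, -0.0294]
tool_rot: [3.13, 0.265, 0.002]
contact_force: [0.9, -0.6, 4.7]
opening: 0.0638
t: 10.42
tool_pos: [0.5341, -0.2273, 0.1049]
tool_rot: [3.126, 0.265, 0.01]
contact_force: [0.4, 0.2, -1.4]
opening: 0.0634
now [ 0.5341 -0.2273  0.1049] phi 9.7 q6 49.9 tilt [ 0.007 -0.004] shift mm [   1.2 -255.7  -16.5]
  phi -9: turn 19.1 -> q6 102.3 
  phi 170: turn -160.9 -> q6 -77.7
```

```bash
python3 -m jog '[0.6,0,-0.043,-0.003,0,0,0, 0.6,0,-0.043,-0.003,0,0,0, 0.6,0,-0.043,-0.003,0,0,0, 0.6,0,-0.043,-0.003,0,0,0, 0.6,0,-0.043,-0.003,0,0,0, 0.6,0,-0.041,-0.003,0,0,0, 0.6,0,0,0,0,0,9.5, 0.6,0,0,0,0,0,9.5, 0.6,0,0,0,0,0,0]'
python3 - <<'E'
from h import *
T=np.load("tray.npy"); c,s=np.cos(T[2]),np.sin(T[2]); print(ctrl.get_obs()["opening"])
go(T[0]-.085*c,T[1]-.085*s,.0,-9.4)
p=shot("wrist"); cells(p,3000,60000,z=.12+.046); cv2.imwrite("pics/w8.png",p["image"])
E
```

```text
t: 11.55
tool_pos: [0.4873, 0.0266, 0.1163]
tool_rot: [3.132, -0.251, -0.005]
contact_force: [0.3, 0.2, -1.7]
opening: 0.0638
0.06375724963475538
now [0.4873 0.0266 0.1163] phi -9.2 q6 93.6 tilt [-0.003  0.   ] shift mm [  5.3   0.9 116.3]
  phi -9: turn 0.2 -> q6 102.3 
  phi 170: turn -179.8 -> q6 -77.7 
cell [0.4886 0.0258] plus dir 79.5 iou 0.898 [288. 286.]
```

View pics/w8.png

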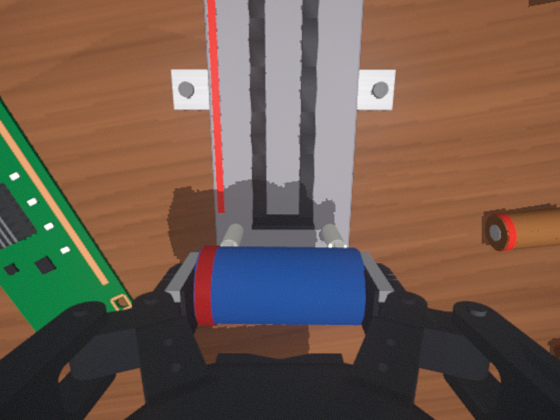

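The cell is held with its plus end to the stripe side and is square to the tray. The end stop shows at (283,220) and the rails at columns 259 and 310. I check the tray centreline with these.

Run:
```python
from h import *
T=np.load("tray.npy"); c,s=np.cos(T[2]),np.sin(T[2])
p=shot("wrist"); inv=lambda g:((g-T[:2])@np.array([[c,-s],[s,c]])*1000).round(1)
print("rail mid",inv(ray(p,[(283,100),(283.5,30)],.018)),"stop top row 216,228",inv(ray(p,[(283,216),(283,228)],.04)))
g=cv2.cvtColor(p["image"],cv2.COLOR_BGR2GRAY)
print(g[100,245:325].tolist()); print(g[200:240,283].tolist())
# base edges at z=.008 row 150
print(g[150,200:225].tolist(),g[150,345:370].tolist())
```

```text
rail mid [[-9.4 -0.5]
 [39.5 -0.4]] stop top row 216,228 [[ -96.7   -0.9]
 [-106.6   -1. ]]
[174, 172, 173, 175, 163, 125, 72, 69, 70, 71, 74, 73, 75, 75, 74, 73, 78, 74, 76, 75, 115, 158, 174, 175, 173, 173, 172, 173, 174, 173, 173, 173, 174, 173, 173, 173, 173, 174, 173, 171, 173, 173, 173, 174, 174, 173, 173, 174, 173, 174, 173, 173, 173, 173, 170, 140, 80, 78, 80, 84, 84, 87, 88, 90, 88, 88, 89, 91, 89, 87, 103, 146, 173, 175, 172, 174, 174, 174, 173, 172]
[109, 107, 105, 106, 109, 107, 107, 107, 108, 106, 108, 108, 107, 107, 82, 52, 41, 37, 39, 41, 34, 36, 41, 35, 38, 42, 47, 41, 38, 55, 100, 107, 106, 105, 105, 105, 105, 106, 105, 106]
[118, 119, 119, 118, 119, 118, 120, 118, 119, 119, 120, 135, 157, 165, 162, 129, 122, 125, 125, 124, 127, 150, 171, 174, 173] [174, 175, 174, 174, 173, 173, 174, 170, 151, 123, 111, 108, 110, 113, 113, 111, 110, 111, 111, 110, 111, 106, 110, 108, 107]
```

```bash
python3 -m jog '[0.6,0.004,0.001,0.05,0,0,0, 0.6,0,0,0.04,0,0,0, 0.6,0,0,0.03,0,0,0, 0.6,0,0,0.012,0,0,0, 0.6,0,0,0,0,0,0, 0.6,0,0,0,0,0,0]'
```

```text
t: 12.4
tool_pos: [0.4937, 0.0246, -0.0126]
tool_rot: [3.131, -0.254, 0.004]
contact_force: [0.8, -0.2, -1.4]
opening: 0.0636
```

Run:
```python
from h import *
T=np.load("tray.npy"); c,s=np.cos(T[2]),np.sin(T[2])
go(T[0]-.085*c,T[1]-.085*s,-.019,-9.4)
```

```text
now [ 0.4937  0.0246 -0.0126] phi -9.3 q6 93.5 tilt [ 0.003 -0.   ] shift mm [-1.7 -0.1  6.4]
  phi -9: turn 0.1 -> q6 102.3 
  phi 170: turn -179.9 -> q6 -77.7
```

```bash
python3 -m jog '[0.6,-0.003,0,0.005,0,0,0, 0.6,0,0,0,0,0,0, 1,0,0,0,0,0,0, 1,0,0,0,0,0,0, 1,0,0,0,0,0,0, 1,0,0,-0.03,0,0,0, 1,0,0,-0.05,0,0,0, 1,0,0,-0.05,0,0,0, 1,0,0,0,0,0,0]'
python3 - <<'E'
from h import *
T=np.load("tray.npy"); c,s=np.cos(T[2]),np.sin(T[2])
p=shot("wrist"); r=cells(p,3000,60000,z=.0265)
for q,i,_ in r: d=q[:2]-T[:2]; print("tray frame",(c*d[0]+s*d[1]).round(4),(-s*d[0]+c*d[1]).round(4))
go(.4885,-.345,.12,17.9)
E
```

```text
t: 13.52
tool_pos: [0.493, 0.0249, 0.1163]
tool_rot: [3.131, -0.255, 0.016]
contact_force: [-0.1, 0.2, -0.3]
opening: 0.0855
now [0.4911 0.0251 0.1134] phi -9.3 q6 93.6 tilt [ 0.005 -0.   ] shift mm [ 57.3 365.6  -6.5]
  phi 17: turn -27.2 -> q6 36.9 
  phi 197: turn 152.8 -> q6 -143.1 (turn other way)
```

```bash
cat >> h.py <<'E'
def trayfr(q):
    T=np.load("tray.npy"); c,s=np.cos(T[2]),np.sin(T[2]); d=np.array(q[:2])-T[:2]; return np.array([c*d[0]+s*d[1],-s*d[0]+c*d[1]])*1000
E
python3 - <<'E'
from h import *
p=shot("wrist"); cv2.imwrite("pics/w9.png",p["image"])
for c,a,l,b in blobs(blue(p),300): print(c,a,b)
for q,i,_ in cells(p,800,60000,z=.0265): print(trayfr(q).round(1))
E
```

```text
[283.81505899 204.99201943] 2882 [247 186  76  39]
cell [0.491  0.0258] plus dir 79.8 iou 0.950 [284. 205.]
[-86.1   0.7]
```

```bash
python3 -m jog '[1,0.007,0.046,-0.001,0,0,0, 1,0.007,0.046,-0.001,0,0,0, 1,0.007,0.046,-0.001,0,0,0, 1,0.007,0.046,-0.001,0,0,0, 1,0.007,0.046,-0.001,0,0,0, 1,0.007,0.046,-0.001,0,0,0, 1,0.007,0.046,0,0,0,0, 1,0.008,0.044,0,0,0,0, 1,0,0,0,0,0,-9.1, 1,0,0,0,0,0,-9.1]'; python3 -m jog '[1,0,0,0,0,0,-9.1, 1,0,0,0,0,0,0]'
python3 - <<'E'
from h import *
p=shot("wrist"); r=cells(p,800,60000)
q=min(r,key=lambda r:np.hypot(*(r[0][:2]-[.4885,-.345])))[0]
go(q[0],q[1],-.0295,np.degrees(q[2])-90)
E
```

```text
t: 14.88
tool_pos: [0.4849, -0.3448, 0.1137]
tool_rot: [-3.128, -0.249, 0.005]
contact_force: [0.1, 1.1, -0.4]
opening: 0.0853
t: 15.12
tool_pos: [0.4853, -0.3442, 0.1143]
tool_rot: [-3.1, -0.488, 0.004]
contact_force: [1.0, -0.8, -0.1]
opening: 0.0851
cell [ 0.4888 -0.3454] plus dir 108.8 iou 0.935 [288. 198.]
cell [ 0.3791 -0.3377] plus dir 66.3 iou 0.878 [242. 309.]
now [ 0.4855 -0.3444  0.1147] phi 17.8 q6 29.7 tilt [-0.003  0.002] shift mm [  3.1   2.5 144.2]
  phi 18: turn -0.9 -> q6 36.0 
  phi 198: turn 179.1 -> q6 -144.0 (turn other way)
```

```bash
python3 -m jog '[1,0.003,0.003,0.05,0,0,-1, 1,0,0,0.045,0,0,0, 1,0,0,0.03,0,0,0, 1,0,0,0.019,0,0,0, 1,0,0,0,0,0,0, 0.6,0,0,0,0,0,0, 0.6,0,0,0,0,0,0, 0.6,0,0,0,0,0,0, 0.6,0,0,0,0,0,0]' 80
python3 -m jog '[0.6,0,0,-0.03,0,0,0, 0.6,0,0,-0.05,0,0,0, 0.6,0,0,-0.05,0,0,0, 0.6,0,0,-0.018,0,0,0, 0.6,0,0,0,0,0,0]'
python3 - <<'E'
from h import *
T=np.load("tray.npy"); c,s=np.cos(T[2]),np.sin(T[2])
go(T[0]-.051*c,T[1]-.051*s,.12,-9.4)
E
```

```text
t: 16.3
tool_pos: [0.4918, -0.3485, -0.0248]
tool_rot: [3.095, 0.517, 0.004]
contact_force: [0.2, -0.4, 7.3]
opening: 0.0636
t: 16.92
tool_pos: [0.4906, -0.3474, 0.1215]
tool_rot: [3.097, 0.518, 0.002]
contact_force: [0.8, 0.0, -2.1]
opening: 0.0632
now [ 0.4906 -0.3474  0.1215] phi 19.0 q6 28.6 tilt [ 0.001 -0.001] shift mm [ 152.4 -335.5    1.1]
  phi -9: turn 28.4 -> q6 101.5 
  phi 170: turn -151.6 -> q6 -78.5
```

```bash
python3 -m jog '[0.6,0.019,-0.042,0,0,0,0, 0.6,0.019,-0.042,0,0,0,0, 0.6,0.019,-0.042,0,0,0,0, 0.6,0.019,-0.042,0,0,0,0, 0.6,0.019,-0.042,0,0,0,0, 0.6,0.019,-0.042,0,0,0,0, 0.6,0.019,-0.042,0,0,0,0, 0.6,0.019,-0.042,0,0,0,0, 0.6,0,0,0,0,0,9.5, 0.6,0,0,0,0,0,9.5]'; python3 -m jog '[0.6,0,0,0,0,0,9.4, 0.6,0,0,0,0,0,0]'
python3 - <<'E'
from h import *
T=np.load("tray.npy"); c,s=np.cos(T[2]),np.sin(T[2]); o=ctrl.get_obs()
p=shot("wrist"); q=cells(p,3000,60000,z=o["tool_pos"][2]+.041)[0][0]
print("cell-tcp",((q[:2]-o["tool_pos"][:2])*1000).round(1)); go(T[0]-.051*c,T[1]-.051*s,-.0145,-9.4)
E
```

```text
t: 18.18
tool_pos: [0.5223, 0.0211, 0.117]
tool_rot: [-3.141, 0.006, 0.01]
contact_force: [-0.8, -0.0, -1.6]
opening: 0.0633
t: 18.42
tool_pos: [0.5227, 0.0203, 0.1176]
tool_rot: [-3.131, 0.255, 0.009]
contact_force: [-0.7, 0.6, -1.0]
opening: 0.0633
cell [0.5217 0.0219] plus dir 80.8 iou 0.752 [287. 277.]
cell-tcp [-1.   1.7]
now [0.523  0.0202 0.1181] phi -9.3 q6 93.3 tilt [-0.005  0.   ] shift mm [  3.3   0.3 132.6]
  phi -9: turn 0.1 -> q6 101.5 
  phi 170: turn -179.9 -> q6 -78.5
```

```bash
python3 -m jog '[0.6,0.003,0,0.05,0,0,0, 0.6,0,0,0.045,0,0,0, 0.6,0,0,0.025,0,0,0, 0.6,0,0,0.008,0,0,0, 0.6,0,0,0,0,0,0, 0.6,0,0,0,0,0,0]'
python3 - <<'E'
from h import *
T=np.load("tray.npy"); c,s=np.cos(T[2]),np.sin(T[2]); go(T[0]-.051*c,T[1]-.051*s,-.0145,-9.4)
E
```

```text
t: 19.23
tool_pos: [0.5286, 0.0195, -0.0058]
tool_rot: [3.131, -0.257, 0.003]
contact_force: [0.7, -0.0, -0.6]
opening: 0.0638
now [ 0.5286  0.0195 -0.0058] phi -9.4 q6 93.4 tilt [ 0.002 -0.   ] shift mm [-3.   0.6  8.7]
  phi -9: turn 0.0 -> q6 101.5 
  phi 170: turn -180.0 -> q6 -78.5
```

```bash
python3 -m jog '[0.6,-0.002,0,0.006,0,0,0, 0.6,0,0,0.002,0,0,0, 0.6,0,0,0,0,0,0, 1,0,0,0,0,0,0, 1,0,0,0,0,0,0, 1,0,0,0,0,0,0, 1,0,0,-0.03,0,0,0, 1,0,0,-0.05,0,0,0, 1,0,0,-0.05,0,0,0, 1,0,0,0,0,0,0]'
python3 - <<'E'
from h import *
p=shot("wrist")
for q,i,_ in cells(p,800,60000,z=.0265): print(trayfr(q).round(1))
go(.379,-.3375,.115,-24)
E
```

```text
t: 20.48
tool_pos: [0.5293, 0.0196, 0.1205]
tool_rot: [3.131, -0.258, 0.016]
contact_force: [0.1, -0.6, -0.2]
opening: 0.085
cell [0.5214 0.0213] plus dir 85.1 iou 0.509 [284. 228.]
[-55.5   1.2]
now [0.5273 0.0198 0.1174] phi -9.4 q6 93.5 tilt [ 0.005 -0.   ] shift mm [-87.9 376.7   1.9]
  phi -24: turn 14.6 -> q6 72.3 
  phi 156: turn -165.4 -> q6 -107.7
```

```bash
python3 - <<'E'
from h import *
p=shot("wrist")
for c,a,l,b in blobs(red(p),30): print("red",c.round(),a,trayfr(ray(p,c,.034)[0]).round(1))
E
python3 -m jog '[1,-0.0098,0.042,0,0,0,0, 1,-0.0098,0.042,0,0,0,0, 1,-0.0098,0.042,0,0,0,0, 1,-0.0098,0.042,0,0,0,0, 1,-0.0098,0.042,0,0,0,0, 1,-0.0098,0.042,0,0,0,0, 1,-0.0098,0.042,0,0,0,0, 1,-0.0098,0.042,0,0,0,0, 1,-0.0096,0.041,0,0,0,0, 1,0,0,0,0,0,7.3]'; python3 -m jog '[1,0,0,0,0,0,7.3, 1,0,0,0,0,0,0]'
python3 - <<'E'
from h import *
p=shot("wrist"); r=cells(p,800,60000)
q=min(r,key=lambda r:np.hypot(*(r[0][:2]-[.379,-.337])))[0]
go(q[0],q[1],-.0265,np.degrees(q[2])-90)
E
```

```text
red [216. 126.] 1875 [12.2 49. ]
red [244. 226.] 536 [-66.4  30.9]
red [500. 274.] 293 [-108.2 -183.4]
t: 21.82
tool_pos: [0.375, -0.3387, 0.1124]
tool_rot: [-3.104, 0.467, 0.005]
contact_force: [0.2, 0.8, 0.6]
opening: 0.0856
t: 22.08
tool_pos: [0.3761, -0.3366, 0.1126]
tool_rot: [-3.071, 0.651, 0.005]
contact_force: [-0.3, 0.8, -0.3]
opening: 0.0854
cell [ 0.38   -0.3353] plus dir 65.4 iou 0.937 [282. 197.]
now [ 0.3763 -0.3367  0.113 ] phi -23.9 q6 63.6 tilt [-0.002  0.003] shift mm [  3.2  -2.5 139.4]
  phi -24: turn 0.7 -> q6 73.2 
  phi 155: turn -179.3 -> q6 -106.8
```

```bash
python3 -m jog '[1,0.003,-0.001,0.05,0,0,0, 1,0,0,0.045,0,0,0, 1,0,0,0.03,0,0,0, 1,0,0,0.014,0,0,0, 1,0,0,0,0,0,0, 0.6,0,0,0,0,0,0, 0.6,0,0,0,0,0,0, 0.6,0,0,0,0,0,0, 0.6,0,0,0,0,0,0]' 80
python3 -m jog '[0.6,0,0,-0.03,0,0,0, 0.6,0,0,-0.05,0,0,0, 0.6,0,0,-0.05,0,0,0, 0.6,0,0,-0.018,0,0,0, 0.6,0,0,0,0,0,0]'
python3 - <<'E'
from h import *
T=np.load("tray.npy"); c,s=np.cos(T[2]),np.sin(T[2])
go(T[0]-.017*c,T[1]-.017*s,.12,-9.4)
E
```

```text
t: 23.25
tool_pos: [0.3817, -0.3396, -0.0218]
tool_rot: [3.07, -0.653, 0.006]
contact_force: [0.1, -0.4, 6.8]
opening: 0.0633
t: 23.88
tool_pos: [0.3807, -0.3384, 0.1246]
tool_rot: [3.072, -0.653, 0.003]
contact_force: [-0.6, 0.3, -1.1]
opening: 0.0635
now [ 0.3807 -0.3384  0.1246] phi -24.0 q6 64.0 tilt [ 0.001 -0.002] shift mm [  19.7 -394.3    4.3]
  phi -9: turn -14.6 -> q6 100.8 
  phi 170: turn 165.4 -> q6 -79.2 (turn other way)
```

```bash
python3 -m jog '[0.6,0.0022,-0.044,0,0,0,0, 0.6,0.0022,-0.044,0,0,0,0, 0.6,0.0022,-0.044,0,0,0,0, 0.6,0.0022,-0.044,0,0,0,0, 0.6,0.0022,-0.044,0,0,0,0, 0.6,0.0022,-0.044,0,0,0,0, 0.6,0.0022,-0.044,0,0,0,0, 0.6,0.0022,-0.044,0,0,0,0, 0.6,0.0022,-0.042,0,0,0,0, 0.6,0,0,0,0,0,-7.3]'; python3 -m jog '[0.6,0,0,0,0,0,-7.3, 0.6,0,0,0,0,0,0, 0.6,0,0,0,0,0,0]'
python3 - <<'E'
from h import *
T=np.load("tray.npy"); c,s=np.cos(T[2]),np.sin(T[2]); o=ctrl.get_obs(); print(o["opening"])
go(T[0]-.017*c,T[1]-.017*s,-.0105,-9.4)
E
```

```text
t: 25.12
tool_pos: [0.5573, 0.0165, 0.12]
tool_rot: [-3.11, 0.445, 0.009]
contact_force: [0.4, -0.8, -0.4]
opening: 0.0635
t: 25.5
tool_pos: [0.5576, 0.0139, 0.1219]
tool_rot: [-3.131, 0.261, 0.005]
contact_force: [0.4, -0.2, -1.8]
opening: 0.0634
0.06342235985345682
now [0.5576 0.0139 0.1219] phi -9.5 q6 93.3 tilt [-0.003  0.   ] shift mm [ 2.000e+00 -1.000e-01  1.324e+02]
  phi -9: turn -0.1 -> q6 100.8 
  phi 170: turn 179.9 -> q6 -79.2 (turn other way)
```

```bash
python3 -m jog '[0.6,0,0,0.05,0,0,0, 0.6,0,0,0.045,0,0,0, 0.6,0,0,0.02,0,0,0, 0.6,0,0,0.006,0,0,0, 0.6,0,0,0,0,0,0, 0.6,0,0,0,0,0,0]'
python3 - <<'E'
from h import *
T=np.load("tray.npy"); c,s=np.cos(T[2]),np.sin(T[2]); go(T[0]-.017*c,T[1]-.017*s,-.0105,-9.4)
E
```

```text
t: 26.25
tool_pos: [0.5605, 0.0137, 0.005]
tool_rot: [3.131, -0.258, 0.006]
contact_force: [0.5, -0.6, -1.2]
opening: 0.0637
now [0.5605 0.0137 0.005 ] phi -9.4 q6 93.2 tilt [ 0.004 -0.   ] shift mm [-1.4  0.1 15.5]
  phi -9: turn -0.0 -> q6 100.8 
  phi 170: turn 180.0 -> q6 -79.2 (turn other way)
```

```bash
python3 -m jog '[0.6,-0.001,0,0.008,0,0,0, 0.6,0,0,0.006,0,0,0, 0.6,0,0,0,0,0,0, 1,0,0,0,0,0,0, 1,0,0,0,0,0,0, 1,0,0,0,0,0,0, 1,0,0,-0.03,0,0,0, 1,0,0,-0.05,0,0,0, 1,0,0,-0.05,0,0,0, 1,0,0,0,0,0,0]'
python3 - <<'E'
from h import *
p=shot("wrist"); cv2.imwrite("pics/w10.png",p["image"])
for c,a,l,b in blobs(red(p),30): print("red",c.round(),a,b,trayfr(ray(p,c,.034)[0]).round(1))
for c,a,l,b in blobs(blue(p),800): print("blue",c.round(),a,b,trayfr(ray(p,c,.034)[0]).round(1))
go(.6223,-.2198,.115,.8)
E
```

```text
t: 27.5
tool_pos: [0.5614, 0.0137, 0.1248]
tool_rot: [3.131, -0.258, 0.016]
contact_force: [-0.1, -0.6, -0.5]
opening: 0.0852
red [220. 170.] 1615 [211  58  18 230] [13.7 49.1]
red [245. 243.] 748 [240 187  11 112] [-48.2  30.7]
red [488. 305.] 274 [473 287  22  37] [-106.7 -183.3]
red [469. 397.] 153 [463 385  13  24] [-206.3 -181.4]
blue [21. 29.] 2568 [ 0  0 56 66] [115. 187.]
blue [542.  82.] 1388 [508  59  52  47] [  79.4 -194.2]
blue [284. 242.] 7475 [249 188  72 111] [-47.9  -1.9]
now [0.5594 0.0139 0.1217] phi -9.4 q6 93.2 tilt [ 0.005 -0.001] shift mm [100.2 220.3   7.1]
  phi 0: turn -10.2 -> q6 69.7 
  phi 180: turn 169.8 -> q6 -110.3 (turn other way)
```

View pics/w10.png

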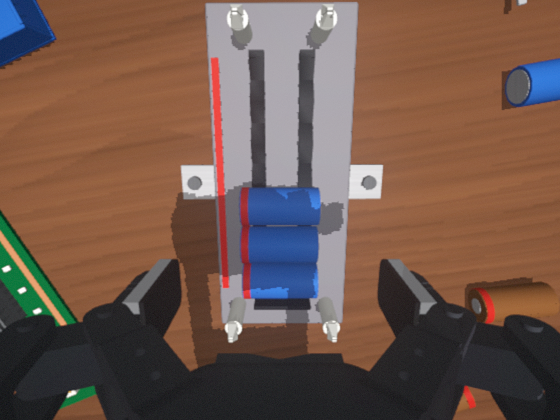

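Three cells sit side by side against the stop (rows 206, 244 and 280) with rings to the stripe. Now the fourth cell, whose plus end points the other way.

```bash
python3 -m jog '[1,0.0167,0.0367,0.001,0,0,0, 1,0.0167,0.0367,0.001,0,0,0, 1,0.0167,0.0367,0.001,0,0,0, 1,0.0167,0.0367,0.001,0,0,0, 1,0.0167,0.0367,0.001,0,0,0, 1,0.0167,0.0367,0.001,0,0,0, 1,0,0,0,0,0,-10.2, 1,0,0,0,0,0,0]'
python3 - <<'E'
from h import *
p=shot("wrist"); r=cells(p,800,60000)
q=min(r,key=lambda r:np.hypot(*(r[0][:2]-[.622,-.22])))[0]
go(q[0],q[1],-.0265,np.degrees(q[2])+90)
E
```

```text
t: 28.55
tool_pos: [0.6193, -0.2194, 0.1103]
tool_rot: [-3.14, -0.017, 0.006]
contact_force: [0.2, -0.2, 0.0]
opening: 0.0854
cell [ 0.6218 -0.2199] plus dir -89.3 iou 0.942 [277. 199.]
now [ 0.6194 -0.219   0.1107] phi 0.6 q6 63.4 tilt [-0.003  0.002] shift mm [  2.8   1.1 137.2]
  phi 0: turn -0.1 -> q6 69.8 
  phi 180: turn 179.9 -> q6 -110.2 (turn other way)
```

```bash
python3 -m jog '[1,0.002,0.002,0.05,0,0,0, 1,0,0,0.045,0,0,0, 1,0,0,0.03,0,0,0, 1,0,0,0.012,0,0,0, 1,0,0,0,0,0,0, 0.6,0,0,0,0,0,0, 0.6,0,0,0,0,0,0, 0.6,0,0,0,0,0,0, 0.6,0,0,0,0,0,0]' 80
python3 -m jog '[0.6,0,0,-0.03,0,0,0, 0.6,0,0,-0.05,0,0,0, 0.6,0,0,-0.05,0,0,0, 0.6,0,0,-0.018,0,0,0, 0.6,0,0,0,0,0,0]'
python3 - <<'E'
from h import *
T=np.load("tray.npy"); c,s=np.cos(T[2]),np.sin(T[2])
go(T[0]+.017*c,T[1]+.017*s,.125,-9.4)
E
```

```text
t: 29.72
tool_pos: [0.6246, -0.2225, -0.0213]
tool_rot: [3.14, 0.021, 0.007]
contact_force: [-0.5, -0.2, 6.4]
opening: 0.0635
t: 30.35
tool_pos: [0.6231, -0.2218, 0.1247]
tool_rot: [3.141, 0.022, 0.003]
contact_force: [0.3, -0.2, -1.7]
opening: 0.0635
now [ 0.6231 -0.2218  0.1247] phi 0.8 q6 63.2 tilt [ 0.002 -0.001] shift mm [ -27.3 -230.4   -0.5]
  phi -9: turn 10.2 -> q6 100.2 
  phi 170: turn -169.8 -> q6 -79.8
```

```bash
python3 -m jog '[0.6,-0.0046,-0.0384,0,0,0,0, 0.6,-0.0046,-0.0384,0,0,0,0, 0.6,-0.0046,-0.0384,0,0,0,0, 0.6,-0.0046,-0.0384,0,0,0,0, 0.6,-0.0046,-0.0384,0,0,0,0, 0.6,-0.0046,-0.0384,0,0,0,0, 0.6,0,0,0,0,0,-10, 0.6,0,0,0,0,0,-10, 0.6,0,0,0,0,0,-10, 0.6,0,0,0,0,0,-10]'; python3 -m jog '[0.6,0,0,0,0,0,-10, 0.6,0,0,0,0,0,-10, 0.6,0,0,0,0,0,-10, 0.6,0,0,0,0,0,-10, 0.6,0,0,0,0,0,-10, 0.6,0,0,0,0,0,-10, 0.6,0,0,0,0,0,-10, 0.6,0,0,0,0,0,-10, 0.6,0,0,0,0,0,-10, 0.6,0,0,0,0,0,-10]'; python3 -m jog '[0.6,0,0,0,0,0,-10, 0.6,0,0,0,0,0,-10, 0.6,0,0,0,0,0,-9.8, 0.6,0,0,0,0,0,0, 0.6,0,0,0,0,0,0]'
python3 - <<'E'
from h import *
T=np.load("tray.npy"); c,s=np.cos(T[2]),np.sin(T[2])
go(T[0]+.017*c,T[1]+.017*s,-.0105,-9.4)
E
```

```text
t: 31.6
tool_pos: [0.5895, 0.0088, 0.1197]
tool_rot: [-2.939, -1.102, 0.009]
contact_force: [0.1, 0.3, -1.4]
opening: 0.0632
t: 32.85
tool_pos: [0.5895, 0.0087, 0.1197]
tool_rot: [-1.044, -2.956, 0.002]
contact_force: [-0.1, 0.3, -1.2]
opening: 0.0629
t: 33.48
tool_pos: [0.5907, 0.0086, 0.1219]
tool_rot: [-0.261, -3.127, -0.0]
contact_force: [0.1, -0.3, -1.6]
opening: 0.0632
now [0.5907 0.0086 0.1219] phi 170.5 q6 -86.8 tilt [-0.003  0.   ] shift mm [ -2.4  -0.  132.4]
  phi -9: turn 179.9 -> q6 100.2 
  phi 170: turn -0.1 -> q6 -79.8
```

```bash
python3 -m jog '[0.6,0,0,0.05,0,0,0, 0.6,0,0,0.045,0,0,0, 0.6,0,0,0.02,0,0,0, 0.6,0,0,0.006,0,0,0, 0.6,0,0,0,0,0,0, 0.6,0,0,0,0,0,0]'
python3 - <<'E'
from h import *
T=np.load("tray.npy"); c,s=np.cos(T[2]),np.sin(T[2]); go(T[0]+.017*c,T[1]+.017*s,-.0105,-9.4)
E
```

```text
t: 34.22
tool_pos: [0.5936, 0.0083, 0.0051]
tool_rot: [0.258, 3.127, -0.0]
contact_force: [-0.1, -0.5, -1.3]
opening: 0.0634
now [0.5936 0.0083 0.0051] phi 170.6 q6 -87.0 tilt [ 0.004 -0.   ] shift mm [ 1.  -0.2 15.6]
  phi -9: turn 180.0 -> q6 100.2 
  phi 170: turn -0.0 -> q6 -79.8
```

```bash
python3 -m jog '[0.6,0.001,0,0.008,0,0,0, 0.6,0,0,0.006,0,0,0, 0.6,0,0,0,0,0,0, 1,0,0,0,0,0,0, 1,0,0,0,0,0,0, 1,0,0,0,0,0,0, 1,0,0,-0.03,0,0,0, 1,0,0,-0.05,0,0,0, 1,0,0,-0.05,0,0,0, 1,0,0,0,0,0,0]'
python3 - <<'E'
from h import *
p=shot("wrist"); cv2.imwrite("pics/w11.png",p["image"])
for c,a,l,b in blobs(red(p),30): print("red",c.round(),a,b,trayfr(ray(p,c,.034)[0]).round(1))
for c,a,l,b in blobs(blue(p),800): print("blue",c.round(),a,b,trayfr(ray(p,c,.034)[0]).round(1))
go(.58,-.33,.13)
E
```

```text
t: 35.48
tool_pos: [0.5947, 0.0082, 0.125]
tool_rot: [0.257, 3.12, -0.001]
contact_force: [0.5, -0.5, -0.0]
opening: 0.0855
red [16. 23.] 432 [ 4  0 34 46] [-111.9 -184.9]
red [318.  64.] 351 [313  41  11  47] [-85.5  30.4]
red [339. 157.] 1685 [331  44  18 234] [-18.1  49.1]
red [318. 111.] 306 [313  90  10  43] [-52.5  31.1]
red [316. 155.] 289 [311 135   9  41] [-19.3  30.5]
red [314. 196.] 266 [310 177   9  39] [13.9 30.6]
red [344. 348.] 2040 [273 332 123  33] [159.9  62.1]
blue [274.  64.] 3661 [233  41  81  47] [-85.6  -2.3]
blue [275. 111.] 3224 [236  90  78  43] [-52.4  -1.6]
blue [274. 155.] 2893 [237 135  75  41] [-19.3  -1.9]
blue [274. 196.] 2647 [239 177  72  39] [13.8 -2. ]
blue [518. 296.] 4581 [463 261  97  72] [105.1 213.8]
now [0.5927 0.0084 0.1218] phi 170.6 q6 -87.0 tilt [ 0.005 -0.001] shift mm [ -42.9 -336.    -8.1]
```

All four cells are in grooves 1–4, with ring x at -85.5, -52.5, -19.3 and 13.9 and all rings at y +31. Now the chock.

```bash
python3 -m jog '[1,-0.0054,-0.042,-0.001,0,0,0, 1,-0.0054,-0.042,-0.001,0,0,0, 1,-0.0054,-0.042,-0.001,0,0,0, 1,-0.0054,-0.042,-0.001,0,0,0, 1,-0.0054,-0.042,-0.001,0,0,0, 1,-0.0054,-0.042,-0.001,0,0,0, 1,-0.0054,-0.042,-0.001,0,0,0, 1,-0.0054,-0.042,-0.001,0,0,0, 1,0,0,0,0,0,0, 1,0,0,0,0,0,0]'
python3 - <<'E'
from h import *
p=shot("wrist"); cv2.imwrite("pics/w12.png",p["image"])
chk(p)
h=cv2.cvtColor(p["image"],cv2.COLOR_BGR2HSV)
u=proj(p,[(.595,-.333,.026)])[0].astype(int); print(u,[h[u[1]+d,u[0]+e].tolist() for d in(-15,0,15) for e in(-15,0,15)])
go(.595,-.333,.1)
E
```

```text
t: 36.78
tool_pos: [0.5777, -0.329, 0.1248]
tool_rot: [-0.258, -3.128, -0.003]
contact_force: [-0.8, -0.1, -0.6]
opening: 0.0854
chock [ 0.694  -0.3854] x dir 134.4 iou 0.704 [246. 328.]
chock [ 0.7806 -0.5705] x dir 88.9 iou 0.860 [ 81. 406.]
chock [ 0.8475 -0.1641] x dir 250.9 iou 0.866 [477. 406.]
[275 221] [[12, 187, 139], [14, 207, 200], [6, 118, 69], [20, 189, 255], [0, 58, 92], [17, 193, 255], [5, 66, 93], [19, 190, 255], [11, 137, 167]]
now [ 0.5779 -0.3286  0.1252] phi 170.6 q6 -116.7 tilt [-0.002  0.002] shift mm [-17.6  -1.6  25.2]
```

```bash
python3 - <<'E'
s=open("h.py").read().replace("(5,140,120),(22,255,255)","(13,165,170),(22,255,255)"); open("h.py","w").write(s)
E
python3 - <<'E'
from h import *
p=shot("wrist"); m=hsv(p,(13,165,170),(22,255,255))
for c,a,l,b in blobs(m,200): print(c.round(),a,b)
chk(p)
s=shot("side"); chk(s)
E
```

```text
[274. 221.] 1517 [237 188  76  66]
[461. 409.] 254 [453 391  15  29]
chock [ 0.5968 -0.3341] x dir 206.0 iou 0.908 [274. 221.]
```

```bash
python3 -c "
from h import *
go(.5968,-.3341,.09,206)"
```

```text
now [ 0.5784 -0.3285  0.1261] phi 170.7 q6 -116.7 tilt [-0.001  0.001] shift mm [-19.1  -2.6  36.1]
  phi 206: turn -35.3 -> q6 -145.2 
  phi 386: turn 144.7 -> q6 34.8
```

```bash
python3 -m jog '[1,-0.017,-0.003,0.02,0,0,0, 1,0,0,0,0,0,-9, 1,0,0,0,0,0,-9, 1,0,0,0,0,0,-9, 1,0,0,0,0,0,-8.3, 1,0,0,0,0,0,0, 1,0,0,0,0,0,0]'
python3 - <<'E'
from h import *
p=shot("wrist"); chk(p); go(.5968,-.3341,-.026,206)
E
```

```text
t: 37.8
tool_pos: [0.5949, -0.335, 0.1069]
tool_rot: [0.702, -3.062, -0.0]
contact_force: [-0.0, 0.2, 0.7]
opening: 0.0855
now [ 0.5949 -0.3352  0.1069] phi -154.2 q6 -151.5 tilt [-0.  0.] shift mm [-2.200e+00  1.000e-01  1.329e+02]
  phi 206: turn -0.2 -> q6 -145.2 
  phi 386: turn 179.8 -> q6 34.8
```

```bash
python3 -m jog '[1,0,0,0.05,0,0,0, 1,0,0,0.045,0,0,0, 1,0,0,0.025,0,0,0, 1,0,0,0.01,0,0,0, 1,0,0,0,0,0,0, 0.55,0,0,0,0,0,0, 0.55,0,0,0,0,0,0, 0.55,0,0,0,0,0,0, 0.55,0,0,0,0,0,0]' 80
python3 -m jog '[0.55,0,0,-0.03,0,0,0, 0.55,0,0,-0.05,0,0,0, 0.55,0,0,-0.05,0,0,0, 0.55,0,0,-0.018,0,0,0, 0.55,0,0,0,0,0,0]'
python3 - <<'E'
from h import *
T=np.load("tray.npy"); c,s=np.cos(T[2]),np.sin(T[2])
go(T[0]+.051*c,T[1]+.051*s,.125,170.6)
E
```

```text
t: 38.98
tool_pos: [0.5965, -0.3368, -0.0204]
tool_rot: [-0.703, 3.059, -0.005]
contact_force: [0.2, -0.7, 6.4]
opening: 0.0583
t: 39.6
tool_pos: [0.5954, -0.336, 0.1262]
tool_rot: [-0.703, 3.06, -0.003]
contact_force: [-0.0, -0.3, 0.0]
opening: 0.0581
now [ 0.5954 -0.336   0.1262] phi -154.1 q6 -151.6 tilt [ 0.002 -0.001] shift mm [-175.6  291.3    0.7]
  phi 170: turn 35.3 -> q6 -80.4 
  phi 350: turn -144.7 -> q6 99.6 (turn other way)
```

```bash
python3 -m jog '[0.55,-0.022,0.0364,0,0,0,0, 0.55,-0.022,0.0364,0,0,0,0, 0.55,-0.022,0.0364,0,0,0,0, 0.55,-0.022,0.0364,0,0,0,0, 0.55,-0.022,0.0364,0,0,0,0, 0.55,-0.022,0.0364,0,0,0,0, 0.55,-0.022,0.0364,0,0,0,0, 0.55,-0.022,0.0364,0,0,0,0, 0.55,0,0,0,0,0,9, 0.55,0,0,0,0,0,9]'; python3 -m jog '[0.55,0,0,0,0,0,9, 0.55,0,0,0,0,0,8.3, 0.55,0,0,0,0,0,0, 0.55,0,0,0,0,0,0]'
python3 - <<'E'
from h import *
T=np.load("tray.npy"); c,s=np.cos(T[2]),np.sin(T[2]); print(ctrl.get_obs()["opening"])
go(T[0]+.051*c,T[1]+.051*s,-.006,170.6)
p=shot("wrist"); cv2.imwrite("pics/w13.png",p["image"])
E
```

```text
t: 40.85
tool_pos: [0.6238, 0.0043, 0.1208]
tool_rot: [0.21, -3.128, -0.002]
contact_force: [0.0, 1.7, 0.0]
opening: 0.058
t: 41.35
tool_pos: [0.6249, 0.0033, 0.1229]
tool_rot: [-0.254, -3.128, -0.0]
contact_force: [0.3, 0.6, 0.0]
opening: 0.0582
0.05824306882741288
now [0.6249 0.0033 0.1229] phi 170.7 q6 -87.2 tilt [-0.003  0.   ] shift mm [ -1.8  -0.4 128.9]
  phi 170: turn 0.1 -> q6 -80.4 
  phi 350: turn -179.9 -> q6 99.6 (turn other way)
```

View pics/w13.png

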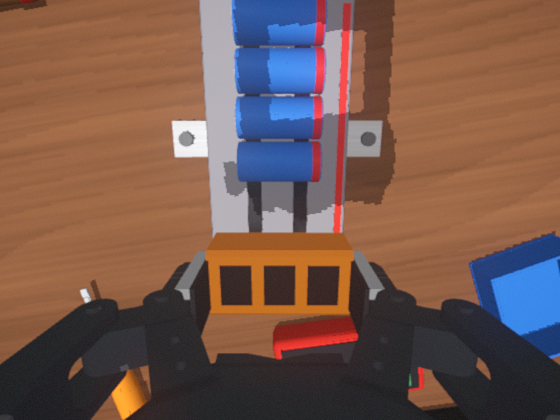

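The chock is held square over the tray (top face rows 250–312), and the cells are in line. I check its offset from the TCP.

```bash
python3 - <<'E'
from h import *
p=shot("wrist"); o=ctrl.get_obs(); z=o["tool_pos"][2]+.0464
print(trayfr(ray(p,[(280.5,250)],z)[0]),trayfr(ray(p,[(280.5,314)],z)[0]),trayfr(ray(p,[(281,285)],z)[0]),trayfr(o["tool_pos"]))
E
python3 -m jog '[0.55,0,0,0.05,0,0,0, 0.55,0,0,0.04,0,0,0, 0.55,0,0,0.02,0,0,0, 0.55,0,0,0.004,0,0,0, 0.55,0,0,0,0,0,0, 0.55,0,0,0,0,0,0]'
python3 - <<'E'
from h import *
T=np.load("tray.npy"); c,s=np.cos(T[2]),np.sin(T[2]); go(T[0]+.051*c,T[1]+.051*s,-.006,170.6)
E
```

```text
[34.38117682  2.35796953] [63.50372353  2.43965339] [49.90439409  2.6084115 ] [50.22770134  0.43642024]
t: 42.2
tool_pos: [0.6277, 0.003, 0.0131]
tool_rot: [0.257, 3.127, -0.0]
contact_force: [-0.1, -1.1, 0.0]
opening: 0.0582
now [0.6277 0.003  0.0131] phi 170.6 q6 -87.1 tilt [ 0.004 -0.   ] shift mm [ 1.5 -0.6 19.1]
  phi 170: turn -0.0 -> q6 -80.4 
  phi 350: turn 180.0 -> q6 99.6
```

```bash
python3 -m jog '[0.55,0,0,0.01,0,0,0, 0.55,0,0,0.007,0,0,0, 0.55,0,0,0,0,0,0, 0.55,0,0,0,0,0,0]'; python3 -m jog '[1,0,0,0,0,0,0, 1,0,0,0,0,0,0, 1,0,0,0,0,0,0, 1,0,0,-0.03,0,0,0, 1,0,0,-0.05,0,0,0, 1,0,0,-0.05,0,0,0, 1,0,0,0,0,0,0, 1,0,0,0,0,0,0]'
python3 - <<'E'
from h import *
p=shot("wrist"); cv2.imwrite("pics/w14.png",p["image"]); chk(p,.0144)
m=hsv(p,(8,165,110),(22,255,255))
for c,a,l,b in blobs(m,300): print(c.round(),a,b,trayfr(ray(p,c,.0404)[0]).round(1))
for c,a,l,b in blobs(red(p),30): print("red",c.round(),a,trayfr(ray(p,c,.034)[0]).round(1))
E
```

```text
t: 42.7
tool_pos: [0.626, 0.0032, -0.0056]
tool_rot: [-0.258, -3.131, 0.0]
contact_force: [-3.1, -0.1, 5.7]
opening: 0.0577
t: 43.7
tool_pos: [0.6256, 0.0032, 0.1234]
tool_rot: [-0.258, -3.13, -0.0]
contact_force: [-0.5, -1.2, -0.9]
opening: 0.0861
[279. 201.] 1777 [242 183  75  41] [46.4  2. ]
red [319.  45.] 720 [-67.3  30.8]
red [341. 121.] 1858 [-14.8  49.1]
red [317. 116.] 321 [-18.6  30.6]
red [316. 160.] 286 [14.8 30.6]
red [329. 331.] 3067 [169.2  47.1]
```

View pics/w14.png

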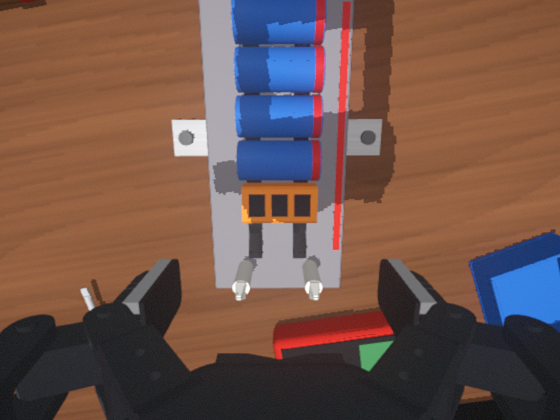

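The chock is seated in groove 5 next to cell 4 (row 203), and all rings face the stripe. Now the board, approached at viewing height.

```bash
python3 -c "
from h import *
go(.511,.268,.22,195.8)"
```

```text
now [0.6249 0.0033 0.1222] phi 170.6 q6 -87.1 tilt [-0.003  0.   ] shift mm [155.9 242.5 -97.5]
  phi 195: turn -25.2 -> q6 -78.1 
  phi 375: turn 154.8 -> q6 101.9
```

```bash
python3 -m jog '[1,0.022,0.035,-0.014,0,0,0, 1,0.022,0.035,-0.014,0,0,0, 1,0.022,0.035,-0.014,0,0,0, 1,0.022,0.035,-0.014,0,0,0, 1,0.022,0.035,-0.014,0,0,0, 1,0.022,0.035,-0.014,0,0,0, 1,0.022,0.032,-0.014,0,0,0, 1,0,0,0,0,0,-8.4, 1,0,0,0,0,0,-8.4, 1,0,0,0,0,0,-8.4]'; python3 -m jog '[1,0,0,0,0,0,0, 1,0,0,0,0,0,0]'
cat >> h.py <<'E'
def board(p,x0,z=0.):
    m=green(p); c,a,l,b=max(blobs(m,800),key=lambda t:t[1])
    m1=cv2.morphologyEx(np.pad(l.astype(np.uint8)*255,30),cv2.MORPH_CLOSE,np.ones((25,25),np.uint8))[30:-30,30:-30]
    q,s=fit(p,m1,lambda x,y,t:boxpts(x,y,t,.27,.104,z,z+.004),x0); print("board",q[:2].round(4),"dir %.2f"%np.degrees(q[2]),"iou %.3f"%s,b); return q
E
python3 - <<'E'
from h import *
p=shot("wrist"); cv2.imwrite("pics/w15.png",p["image"])
q=board(p,[.511,.268,.276])
board(shot("scene"),[.511,.268,.276])
go(q[0],q[1],-.018,np.degrees(q[2]))
E
```

```text
t: 45.0
tool_pos: [0.5125, 0.2669, 0.2191]
tool_rot: [0.439, -3.106, 0.002]
contact_force: [1.2, 0.4, -0.3]
opening: 0.0858
t: 45.25
tool_pos: [0.5131, 0.2669, 0.2205]
tool_rot: [0.428, -3.11, 0.001]
contact_force: [0.1, -0.3, -0.0]
opening: 0.0853
board [0.5038 0.3025] dir 15.42 iou 0.988 [265  54  96 227]
board [0.5021 0.3049] dir 15.34 iou 0.915 [321 147  77  57]
now [0.5134 0.267  0.2212] phi -164.3 q6 -85.6 tilt [-0.001 -0.   ] shift mm [ -0.6  36.8 239.2]
  phi 15: turn -179.7 -> q6 105.6 (turn other way)
  phi 195: turn 0.3 -> q6 -74.4
```

View pics/w15.png

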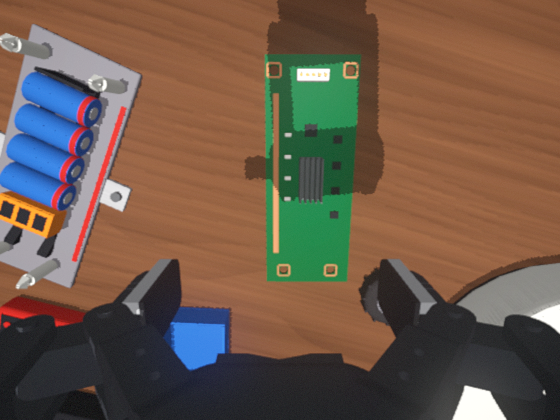

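The board has been knocked: it is now at (0.504,0.303), dir 15.4°, with the connector at the top of the image. I pick it by the heat sink.

```bash
python3 -m jog '[0.6,0,0.018,0.05,0,0,0, 0.6,0,0.019,0.05,0,0,0, 0.6,0,0,0.05,0,0,0, 0.6,0,0,0.035,0,0,0.3, 0.6,0,0,0.01,0,0,0, 0.6,0,0,0,0,0,0, 0.6,0,0,0,0,0,0]' 80
python3 - <<'E'
from h import *
p=shot("wrist"); cv2.imwrite("pics/w16.png",p["image"]); go(.5038,.3025,-.017,195.4)
m=green(p); print(cv2.boundingRect(m)); q=proj(p,[(.5038+a*np.cos(.269)-b*np.sin(.269),.3025+a*np.sin(.269)+b*np.cos(.269),.028) for a,b in((.025,.013),(.025,-.013),(-.025,-.013),(-.025,.013))]); print(q.round())
g=cv2.cvtColor(p["image"],cv2.COLOR_BGR2GRAY); r=int(q[:,1].mean()); print(r); print(p["image"][r,200:360:2].tolist())
E
```

```text
t: 46.22
tool_pos: [0.5053, 0.3034, 0.0293]
tool_rot: [-0.422, 3.109, 0.002]
contact_force: [-0.7, 0.1, 0.1]
opening: 0.0515
now [0.5053 0.3034 0.0293] phi -164.5 q6 -81.7 tilt [0.004 0.002] shift mm [ 1.8 -0.5 46.3]
  phi 195: turn 0.1 -> q6 -74.4 
  phi 375: turn -179.9 -> q6 105.6 (turn other way)
(177, 0, 198, 361)
[[299. 280.]
 [253. 280.]
 [251. 195.]
 [300. 195.]]
237
[[64, 105, 53], [62, 103, 53], [63, 100, 52], [63, 101, 49], [76, 113, 143], [85, 122, 180], [87, 123, 182], [86, 122, 181], [88, 123, 183], [70, 106, 102], [62, 101, 49], [61, 101, 53], [62, 100, 49], [90, 152, 55], [93, 157, 55], [92, 155, 52], [78, 131, 51], [62, 102, 48], [64, 103, 51], [63, 99, 48], [63, 102, 51], [63, 101, 45], [63, 102, 49], [64, 100, 46], [62, 100, 44], [64, 102, 46], [75, 100, 64], [96, 96, 96], [88, 90, 88], [75, 77, 75], [94, 94, 92], [96, 95, 93], [96, 97, 95], [97, 98, 93], [79, 78, 75], [96, 96, 92], [94, 93, 92], [93, 93, 93], [95, 95, 93], [95, 94, 91], [99, 95, 93], [98, 96, 94], [91, 92, 88], [98, 97, 94], [95, 95, 92], [95, 95, 91], [97, 95, 93], [86, 85, 79], [86, 85, 82], [96, 96, 93], [72, 97, 52], [61, 99, 30], [56, 95, 26], [56, 96, 27], [57, 97, 28], [57, 97, 30], [56, 95, 28], [59, 97, 31], [57, 98, 27], [55, 96, 25], [58, 96, 23], [57, 98, 24], [60, 99, 28], [55, 95, 23], [57, 99, 30], [58, 98, 30], [59, 98, 27], [60, 100, 33], [56, 97, 28], [59, 97, 28], [55, 95, 22], [57, 96, 28], [59, 100, 32], [53, 95, 26], [60, 97, 33], [58, 97, 31], [59, 97, 32], [57, 96, 32], [56, 96, 28], [59, 99, 38]]
```

```bash
python3 -m jog '[0.6,0.001,0,0.03,0,0,0, 0.6,0,0,0.015,0,0,0, 0.6,0,0,0,0,0,0, 0.2,0,0,0,0,0,0, 0.2,0,0,0,0,0,0, 0.2,0,0,0,0,0,0, 0.2,0,0,0,0,0,0]' 100; python3 -m jog '[0.2,0,0,0,0,0,0]'
python3 -m jog '[0.2,0,0,-0.03,0,0,0, 0.2,0,0,-0.04,0,0,0, 0.2,0,0,-0.05,0,0,0, 0.2,0,0,-0.045,0,0,0, 0.2,0,0,0,0,0,0, 0.2,0,0,0,0,0,0]'
python3 - <<'E'
from h import *
T=np.load("tray.npy"); go(T[0],T[1],.15,170.6); p=shot("side"); cv2.imwrite("pics/s17.png",p["image"])
E
```

```text
t: 47.15
tool_pos: [0.504, 0.303, -0.0163]
tool_rot: [-0.423, 3.11, 0.001]
contact_force: [0.1, -0.2, 6.3]
opening: 0.0236
t: 47.28
tool_pos: [0.504, 0.303, -0.0163]
tool_rot: [-0.423, 3.11, 0.001]
contact_force: [-0.5, 0.1, 6.2]
opening: 0.0236
t: 48.02
tool_pos: [0.5018, 0.3021, 0.1456]
tool_rot: [0.423, -3.111, 0.001]
contact_force: [0.3, 0.1, -3.1]
opening: 0.0237
now [0.5018 0.3021 0.1456] phi -164.5 q6 -81.7 tilt [-0.002 -0.001] shift mm [   6.3 -300.3   -4.3]
  phi 170: turn 24.9 -> q6 -79.5 
  phi 350: turn -155.1 -> q6 100.5 (turn other way)
```

```bash
python3 -m jog '[0.2,0.001,-0.037,-0.001,0,0,0, 0.2,0.001,-0.038,-0.001,0,0,0, 0.2,0.001,-0.038,-0.001,0,0,0, 0.2,0.001,-0.038,-0.001,0,0,0, 0.2,0.001,-0.038,0,0,0,0, 0.2,0.001,-0.038,0,0,0,0, 0.2,0,-0.038,0,0,0,0, 0.2,0,-0.035,0,0,0,0, 0.2,0,0,0,0,0,8.3, 0.2,0,0,0,0,0,8.3]'; python3 -m jog '[0.2,0,0,0,0,0,8.3, 0.2,0,0,0,0,0,0, 0.2,0,0,0,0,0,0]'
python3 - <<'E'
from h import *
T=np.load("tray.npy"); go(T[0],T[1],.06,170.6); o=ctrl.get_obs(); z=o["tool_pos"][2]+.0163
print(o["opening"],o["contact_force"])
p=shot("wrist"); cv2.imwrite("pics/w18.png",p["image"]); board(p,[*o["tool_pos"][:2],T[2]],z)
E
```

```text
t: 49.32
tool_pos: [0.5754, 0.0112, 0.1478]
tool_rot: [-0.04, -3.136, -0.001]
contact_force: [0.3, -0.1, -0.4]
opening: 0.0238
t: 49.7
tool_pos: [0.5761, 0.0118, 0.1494]
tool_rot: [-0.254, -3.129, -0.0]
contact_force: [-0.5, 0.3, -0.5]
opening: 0.0236
now [0.5761 0.0118 0.1494] phi 170.7 q6 -86.9 tilt [-0.002  0.   ] shift mm [-0.1 -0.8 89.4]
  phi 170: turn 0.1 -> q6 -79.5 
  phi 350: turn -179.9 -> q6 100.5 (turn other way)
0.02359181019583491 [-0.52452743  0.26313866 -0.53057257]
board [0.581  0.0124] dir -9.35 iou 0.780 [150   0 259 302]
```

View pics/w18.png

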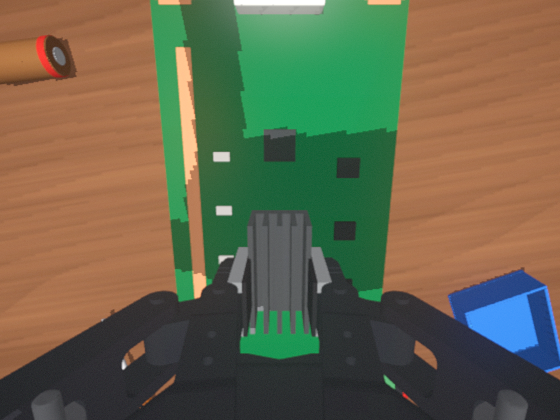

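The board is held, with the connector at the top of the image (row 5) and its edges at columns 155 and 406. I measure its pose in the hand from the edges.

Run:
```python
from h import *
o=ctrl.get_obs(); p=shot("wrist"); zt=o["tool_pos"][2]+.0203; m=hsv(p,(40,90,40),(90,255,255))|hsv(p,(10,60,200),(20,200,255))
tcp=trayfr(o["tool_pos"])
for r in(20,60,100,150,200,240):
    row=np.where(m[r]>0)[0]; row=row[(row>120)&(row<440)]
    a,b=trayfr(ray(p,[(row.min()-.5,r)],zt)[0]),trayfr(ray(p,[(row.max()+.5,r)],zt)[0]); print(r,row.min(),row.max(),"x %.1f y %.1f %.1f mid %.2f w %.1f"%(a[0],a[1],b[1],(a[1]+b[1])/2,a[1]-b[1]))
c=p["image"][:25,280].sum(1); print(c.tolist())
print("conn edge row 12 bottom z+16/z+4",trayfr(ray(p,[(280,12.5)],zt+.012)[0]),trayfr(ray(p,[(280,12.5)],zt)[0]),"tcp",tcp)
g=cv2.cvtColor(p["image"],cv2.COLOR_BGR2GRAY); print("hs top edge",g[200:225,280].tolist(), trayfr(ray(p,[(280,212)],zt+.024)[0]))
```

```text
20 152 406 x -105.0 y -50.0 54.1 mid 2.06 w -104.1
60 156 403 x -89.9 y -49.8 54.4 mid 2.29 w -104.2
100 159 399 x -73.9 y -50.1 54.3 mid 2.11 w -104.3
150 164 394 x -52.5 y -49.8 54.1 mid 2.15 w -103.9
200 168 389 x -29.4 y -50.0 53.9 mid 1.96 w -103.9
240 173 386 x -9.5 y -49.3 54.2 mid 2.47 w -103.5
[765, 765, 765, 765, 756, 640, 543, 511, 514, 516, 510, 502, 498, 498, 443, 415, 415, 409, 405, 404, 399, 397, 395, 392, 392]
conn edge row 12 bottom z+16/z+4 [-104.45677261    2.44583164] [-107.82234582    2.46502238] tcp [0.3472164  0.87013032]
hs top edge [70, 73, 70, 71, 76, 73, 74, 72, 75, 76, 77, 72, 73, 75, 73, 70, 73, 73, 73, 72, 71, 72, 71, 73, 73] [-30.39850995   2.60808881]
```

Run:
```python
from h import *
p=ctrl.get_image("wrist"); mount=np.array(p["mount"])
def pose(pos,rot):
    T=np.eye(4); T[:3,:3]=R.from_rotvec(rot).as_matrix(); T[:3,3]=pos; W=np.linalg.inv(T@mount); p["rvec"]=cv2.Rodrigues(W[:3,:3])[0]; p["tvec"]=W[:3,3]
for f,pos,rot in(("w14",[.6254,.0032,.123],[-.258,-3.13,0]),("w11",[.5932,.0083,.1226],[.257,3.125,0])):
    pose(pos,rot); im=cv2.imread(f"pics/{f}.png"); h=cv2.cvtColor(im,cv2.COLOR_BGR2HSV); m=(h[...,1]<45)&(h[...,2]>100)
    for r in ((225,240,250) if f=="w14" else (215,225,240,250,260)):
        row=np.where(m[r])[0]; row=row[(row>190)&(row<365)]
        a,b=trayfr(ray(p,[(row.min()-.5,r)],.008)[0]),trayfr(ray(p,[(row.max()+.5,r)],.008)[0]); print(f,r,row.min(),row.max(),"x %.1f y %.1f %.1f mid %.2f"%(a[0],a[1],b[1],(a[1]+b[1])/2))
    col=h[255:320,278]; i=np.where((col[:,1]>70))[0]; print("far edge row",255+(i[0] if len(i) else -1),[trayfr(ray(p,[(278,255+i[0]-.5)],z)[0]).round(1).tolist() for z in(0,.008)] if len(i) else "")
    print({k:proj(p,[[*(np.load("tray.npy")[:2]+np.array([[np.cos(-.1647),-np.sin(-.1647)],[np.sin(-.1647),np.cos(-.1647)]])@np.array(v)),.064]]).round(1).tolist() for k,v in dict(s3=(.119,.03),s4=(.119,-.03)).items()})
    w=(h[...,1]<40)&(h[...,2]>215)
    print([(c.round(1).tolist(),a) for c,a,l,b in blobs(w.astype(np.uint8)*255,15)])
```

```text
w14 225 212 342 x 76.5 y -59.6 59.4 mid -0.11
w14 240 213 341 x 91.0 y -59.5 59.2 mid -0.14
w14 250 213 341 x 100.8 y -60.0 59.7 mid -0.15
far edge row 289 [[144.8, 0.7], [140.5, 0.7]]
{'s3': [[315.3, 299.3]], 's4': [[238.2, 299.2]]}
[([190.5, 136.9], np.int32(921)), ([234.0, 286.5], np.int32(31)), ([247.1, 287.8], np.int32(33)), ([307.1, 286.8], np.int32(39)), ([320.0, 286.9], np.int32(25)), ([84.3, 292.0], np.int32(29)), ([238.5, 297.2], np.int32(16)), ([87.9, 302.7], np.int32(29))]
w11 215 212 342 x 35.1 y -59.2 58.7 mid -0.26
w11 225 212 342 x 44.6 y -59.8 59.2 mid -0.27
w11 240 213 341 x 59.1 y -59.6 59.1 mid -0.29
w11 250 214 340 x 69.0 y -59.2 58.6 mid -0.31
w11 260 214 340 x 79.1 y -59.8 59.1 mid -0.32
far edge row 314 [[141.4, 0.6], [136.1, 0.6]]
{'s3': [[314.3, 334.8]], 's4': [[239.8, 334.8]]}
[([202.9, 4.7], np.int32(35)), ([220.2, 4.2], np.int32(42)), ([193.4, 171.8], np.int32(823)), ([235.8, 317.4], np.int32(32)), ([306.1, 317.3], np.int32(35)), ([318.5, 317.1], np.int32(25)), ([248.4, 318.2], np.int32(28))]
```

```bash
cat >> h.py <<'E'
def gotray(x,y,z,phi):
    T=np.load("tray.npy"); c,s=np.cos(T[2]),np.sin(T[2]); go(T[0]+(c*x-s*y)/1e3,T[1]+(s*x+c*y)/1e3,z,phi)
E
python3 -m jog '[0.2,0.001,-0.002,0.03,0,0,0, 0.2,0,0,0.03,0,0,0, 0.2,0,0,0.02,0,0,0, 0.2,0,0,0.006,0,0,0, 0.2,0,0,0,0,0,0, 0.2,0,0,0,0,0,0]'
python3 -c "
from h import *
gotray(-.65,-1.5,.0417,170.6)"
```

```text
t: 50.6
tool_pos: [0.5768, 0.0098, 0.0664]
tool_rot: [0.257, 3.128, -0.0]
contact_force: [1.0, 0.1, -1.0]
opening: 0.0237
now [0.5768 0.0098 0.0664] phi 170.6 q6 -87.0 tilt [ 0.003 -0.   ] shift mm [ 1.8 -0.5 24.7]
  phi 170: turn -0.0 -> q6 -79.6 
  phi 350: turn 180.0 -> q6 100.4
```

```bash
python3 -m jog '[0.2,0.0015,-0.0005,0.006,0,0,0, 0.2,0,0,0.006,0,0,0, 0.2,0,0,0,0,0,0]'
python3 -c "
from h import *
gotray(-.65,-1.5,.0417,170.6)"; python3 -m jog '[0.2,0,0,0.004,0,0,0, 0.2,0,0,0.004,0,0,0, 0.2,0,0,0,0,0,0]';  python3 -c "
from h import *
gotray(-.65,-1.5,.0417,170.6)
s=shot('side'); q=shot('scene'); w=shot('wrist'); f=lambda a,k:cv2.resize(a,None,fx=k,fy=k,interpolation=cv2.INTER_CUBIC)
c=np.zeros((600,800,3),np.uint8); a=f(s['image'][160:225,225:345],4.2); b=f(q['image'][165:265,250:345],3); c[:a.shape[0],:a.shape[1]]=a; c[280:280+b.shape[0],:b.shape[1]]=b; cv2.imwrite('pics/s19.png',c); cv2.imwrite('pics/w19.png',w['image'])"
```

```text
t: 50.98
tool_pos: [0.5733, 0.0097, 0.052]
tool_rot: [-0.258, -3.129, -0.0]
contact_force: [0.0, 0.2, -1.6]
opening: 0.0236
now [0.5733 0.0097 0.052 ] phi 170.6 q6 -87.1 tilt [-0.002  0.   ] shift mm [-1.7  0.2 10.3]
  phi 170: turn -0.0 -> q6 -79.6 
  phi 350: turn 180.0 -> q6 100.4 
t: 51.35
tool_pos: [0.5737, 0.0097, 0.0443]
tool_rot: [-0.258, -3.13, -0.0]
contact_force: [0.1, -0.2, -0.9]
opening: 0.0238
now [0.5737 0.0097 0.0443] phi 170.6 q6 -87.1 tilt [-0.001  0.   ] shift mm [-1.3  0.1  2.6]
  phi 170: turn -0.0 -> q6 -79.6 
  phi 350: turn 180.0 -> q6 100.4
```

```bash
python3 -m jog '[0.2,-0.001,0,0.003,0,0,0, 0.2,0,0,0,0,0,0]'; python3 -m jog '[0.2,0,0,0.003,0,0,0, 0.2,0,0,0,0,0,0]'
python3 - <<'E'
from h import *
gotray(-.65,-1.5,.0417,170.6)
print(ctrl.get_obs()["wrist_torque"])
s=shot('side'); q=shot('scene'); f=lambda a,k:cv2.resize(a,None,fx=k,fy=k,interpolation=cv2.INTER_CUBIC)
c=np.zeros((600,800,3),np.uint8); a=f(s['image'][160:225,225:345],4.2); b=f(q['image'][165:265,250:345],3); c[:a.shape[0],:a.shape[1]]=a; c[280:280+b.shape[0],:b.shape[1]]=b; cv2.imwrite('pics/s20.png',c)
E
```

```text
t: 51.75
tool_pos: [0.5749, 0.0095, 0.0416]
tool_rot: [-0.258, -3.13, -0.0]
contact_force: [-0.0, -0.6, -1.3]
opening: 0.0236
t: 52.0
tool_pos: [0.575, 0.0096, 0.04]
tool_rot: [-0.257, -3.13, 0.0]
contact_force: [-5.1, 0.7, 6.5]
opening: 0.0239
now [0.575  0.0096 0.04  ] phi 170.6 q6 -87.1 tilt [-0.001  0.   ] shift mm [-0.   0.1 -1.7]
  phi 170: turn 0.0 -> q6 -79.6 
  phi 350: turn -180.0 -> q6 100.4 (turn other way)
[-0.01608119  0.68942292  0.05837314]
```

Contact came at underside height 0.056, as expected when laid on, with a 5 N side force. I relieve it, release and lift.

```bash
python3 -m jog '[0.2,0.001,0,0,0,0,0, 0.2,0,0,0,0,0,0]'; python3 -m jog '[0.6,0,0,0,0,0,0, 0.6,0,0,0,0,0,0, 0.6,0,0,0,0,0,0, 0.6,0,0,-0.03,0,0,0, 0.6,0,0,-0.04,0,0,0, 0,0,0,-0.05,0,0,0, 0,0,0,-0.05,0,0,0, 0,0,0,-0.04,0,0,0, 0,0,0,0,0,0,0, 0,0,0,0,0,0,0]'
python3 - <<'E'
from h import *
p=shot("wrist"); cv2.imwrite("pics/w21.png",p["image"]); T=np.load("tray.npy"); q=board(p,[T[0],T[1],T[2]],.057); print(trayfr(q))
q=board(p,[T[0],T[1],T[2]],.048); print(trayfr(q)); gotray(0,0,.1,170.6)
E
```

```text
t: 52.35
tool_pos: [0.5749, 0.0096, 0.04]
tool_rot: [0.257, 3.129, -0.0]
contact_force: [-2.6, -0.2, 5.8]
opening: 0.0238
t: 53.6
tool_pos: [0.5736, 0.0097, 0.2478]
tool_rot: [-0.258, -3.13, -0.0]
contact_force: [-1.4, -0.4, -0.3]
opening: 0.0001
board [0.5747 0.0111] dir -9.36 iou 0.823 [227  49 105 242]
[-1.18560512 -0.13286718]
board [0.5729 0.0115] dir -9.42 iou 0.829 [227  49 105 242]
[-2.98450863 -0.00370095]
now [0.5732 0.0097 0.2468] phi 170.6 q6 -87.0 tilt [-0.003  0.   ] shift mm [ -2.9   1.7 146.8]
  phi 170: turn -0.0 -> q6 -79.5 
  phi 350: turn 180.0 -> q6 100.5
```

View pics/w21.png

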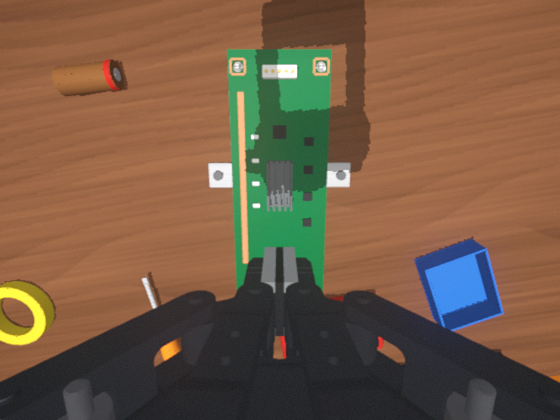

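The board lies on the standoffs, with the tips centred in the connector-end holes at (238,67) and (321,67). All 16 views are used, so from here I rely on numbers only. I press corner 1 first.

```bash
python3 -c "
from h import *
gotray(-92,42,.06,170.6)"
```

```text
now [0.5732 0.0097 0.2468] phi 170.6 q6 -87.0 tilt [-0.003  0.   ] shift mm [ 88.9  43.8 187.1]
  phi 170: turn -0.0 -> q6 -72.8 
  phi 350: turn 180.0 -> q6 107.2
```

```bash
python3 -m jog '[0,0.045,0.022,0,0,0,0, 0,0.044,0.022,0,0,0,0, 0,0,0,0.05,0,0,0, 0,0,0,0.05,0,0,0, 0,0,0,0.05,0,0,0, 0,0,0,0.034,0,0,0, 0,0,0,0,0,0,0, 0,0,0,0,0,0,0]' 80
python3 -c "
from h import *
gotray(-92,42,.04,170.6)"
python3 -m jog '[0,0,0,0.012,0,0,0, 0,0,0,0,0,0,0]'; python3 -m jog '[0,0,0,0.006,0,0,0, 0,0,0,0,0,0,0]'
```

```text
t: 54.65
tool_pos: [0.4938, 0.0676, 0.0655]
tool_rot: [0.258, 3.131, 0.0]
contact_force: [0.0, 0.4, 0.4]
opening: 0.0001
now [0.4938 0.0676 0.0655] phi 170.6 q6 -81.4 tilt [0. 0.] shift mm [ 1.7 -0.4 25.5]
  phi 170: turn -0.0 -> q6 -72.8 
  phi 350: turn 180.0 -> q6 107.2 
t: 54.9
tool_pos: [0.4933, 0.0676, 0.0529]
tool_rot: [-0.258, -3.131, -0.0]
contact_force: [0.3, -0.1, -0.5]
opening: -0.0
t: 55.15
tool_pos: [0.4932, 0.0676, 0.0465]
tool_rot: [-0.258, -3.13, 0.0]
contact_force: [0.1, -1.3, 0.2]
opening: 0.0003
```

```bash
python3 -m jog '[0,0,0,0.004,0,0,0, 0,0,0,0,0,0,0]'|egrep 'pos|force'; python3 -m jog '[0,0,0,0.004,0,0,0, 0,0,0,0,0,0,0]'|egrep 'pos|force'; python3 -m jog '[0,0,0,0.003,0,0,0, 0,0,0,0,0,0,0]'|egrep 'pos|force'; python3 -m jog '[0,0,0,0.003,0,0,0, 0,0,0,0,0,0,0]'|egrep 'pos|force'
```

```text
tool_pos: [0.4932, 0.0677, 0.0426]
contact_force: [-0.3, 0.4, -0.1]
tool_pos: [0.4931, 0.0676, 0.0385]
contact_force: [-0.9, -0.0, -0.1]
tool_pos: [0.4932, 0.0676, 0.0356]
contact_force: [0.3, 0.0, -0.5]
tool_pos: [0.4937, 0.0676, 0.0331]
contact_force: [-0.7, 0.1, 0.9]
```

```bash
for i in 1; do python3 -m jog '[0,0,0,0.0015,0,0,0, 0,0,0,0,0,0,0]'|egrep 'pos|force'; python3 -m jog '[0,0,0,0.0015,0,0,0, 0,0,0,0,0,0,0]'|egrep 'pos|force'; python3 -m jog '[0,0,0,0.0015,0,0,0, 0,0,0,0,0,0,0]'|egrep 'pos|force'; python3 -m jog '[0,0,0,0.0015,0,0,0, 0,0,0,0,0,0,0]'|egrep 'pos|force'; done
```

```text
tool_pos: [0.4938, 0.0677, 0.0321]
contact_force: [-1.4, 0.2, 4.8]
tool_pos: [0.4939, 0.0678, 0.0308]
contact_force: [-1.2, 0.5, 5.6]
tool_pos: [0.4931, 0.0676, 0.0279]
contact_force: [-0.1, -0.3, -0.3]
tool_pos: [0.4933, 0.0676, 0.0266]
contact_force: [-0.3, -0.3, 0.5]
```

```bash
python3 -m jog '[0,0,0,0.0015,0,0,0, 0,0,0,0,0,0,0]'|egrep 'pos|force'; python3 -m jog '[0,0,0,0.0015,0,0,0, 0,0,0,0,0,0,0]'|egrep 'pos|force'; python3 -m jog '[0,0,0,0.0015,0,0,0, 0,0,0,0,0,0,0]'|egrep 'pos|force'
```

```text
tool_pos: [0.4934, 0.0676, 0.0262]
contact_force: [-4.0, -0.1, 6.8]
tool_pos: [0.4935, 0.0676, 0.0258]
contact_force: [-6.9, -0.9, 14.2]
tool_pos: [0.4937, 0.0675, 0.0255]
contact_force: [-10.7, 0.5, 20.6]
```

Corner 1 clicked: the force dropped after 5.6 N, then a hard stop came 7 mm lower. Now corner 2.

```bash
python3 -m jog '[0,0,0,-0.03,0,0,0, 0,0,-0.042,0,0,0,0, 0,0,-0.042,0,0,0,0, 0,0,0,0,0,0,0, 0,0,0,0.015,0,0,0, 0,0,0,0,0,0,0]'
python3 -c "
from h import *
gotray(-92,-42,.033,170.6)"
```

```text
t: 58.65
tool_pos: [0.4782, -0.0142, 0.0353]
tool_rot: [-0.256, -3.127, -0.001]
contact_force: [0.2, 0.5, -0.5]
opening: 0.0002
now [ 0.4782 -0.0142  0.0353] phi 170.7 q6 -91.3 tilt [-0.004  0.001] shift mm [-0.2 -1.1  2.3]
  phi 170: turn 0.1 -> q6 -82.4 
  phi 350: turn -179.9 -> q6 97.6 (turn other way)
```

```bash
for i in 1; do python3 -m jog '[0,0,0,0.003,0,0,0, 0,0,0,0,0,0,0]'|egrep 'pos|force'; python3 -m jog '[0,0,0,0.002,0,0,0, 0,0,0,0,0,0,0]'|egrep 'pos|force'; python3 -m jog '[0,0,0,0.002,0,0,0, 0,0,0,0,0,0,0]'|egrep 'pos|force'; python3 -m jog '[0,0,0,0.0015,0,0,0, 0,0,0,0,0,0,0]'|egrep 'pos|force';  python3 -m jog '[0,0,0,0.0015,0,0,0, 0,0,0,0,0,0,0]'|egrep 'pos|force'; done
```

```text
tool_pos: [0.4797, -0.0147, 0.0342]
contact_force: [-0.3, 1.1, 0.2]
tool_pos: [0.4801, -0.015, 0.0328]
contact_force: [-0.6, 1.6, 3.0]
tool_pos: [0.4798, -0.0154, 0.0303]
contact_force: [0.1, 0.3, 0.3]
tool_pos: [0.4793, -0.0152, 0.0284]
contact_force: [-0.1, -0.4, 0.1]
tool_pos: [0.4796, -0.0152, 0.0272]
contact_force: [0.2, -0.1, 0.3]
```

```bash
python3 -m jog '[0,0,0,0.0015,0,0,0, 0,0,0,0,0,0,0]'|egrep 'pos|force'; python3 -m jog '[0,0,0,0.0015,0,0,0, 0,0,0,0,0,0,0]'|egrep 'pos|force'; python3 -m jog '[0,0,0,0.0015,0,0,0, 0,0,0,0,0,0,0]'|egrep 'pos|force'; python3 -m jog '[0,0,0,0.0015,0,0,0, 0,0,0,0,0,0,0]'|egrep 'pos|force'
```

```text
tool_pos: [0.4799, -0.0153, 0.0261]
contact_force: [-0.3, -0.4, 2.0]
tool_pos: [0.48, -0.0153, 0.0258]
contact_force: [-5.0, 0.7, 9.6]
tool_pos: [0.4801, -0.0153, 0.0256]
contact_force: [-9.6, 0.8, 18.5]
tool_pos: [0.4802, -0.0154, 0.0254]
contact_force: [-14.2, 2.0, 26.9]
```

```bash
python3 -m jog '[0,0,0,-0.04,0,0,0, 0,0,0,-0.04,0,0,0, 0,0,0,0,0,0,0]'
python3 -c "
from h import *
gotray(90,-30,.045,170.6)"
```

```text
t: 61.28
tool_pos: [0.4826, -0.0157, 0.1054]
tool_rot: [0.257, 3.123, -0.001]
contact_force: [0.4, -0.1, -0.0]
opening: 0.0001
now [ 0.4826 -0.0157  0.1054] phi 170.6 q6 -91.3 tilt [ 0.008 -0.001] shift mm [-177.2   11.6   61.8]
  phi 170: turn -0.0 -> q6 -83.5 
  phi 350: turn 180.0 -> q6 96.5
```

```bash
python3 -m jog '[0,-0.044,0.003,0,0,0,0, 0,-0.044,0.003,0,0,0,0, 0,-0.044,0.003,0,0,0,0, 0,-0.044,0.003,0,0,0,0, 0,0,0,0,0,0,0, 0,0,0,0.035,0,0,0, 0,0,0,0.025,0,0,0, 0,0,0,0,0,0,0, 0,0,0,0,0,0,0]'
python3 -c "
from h import *
gotray(90,-30,.033,170.6)"
```

```text
t: 62.4
tool_pos: [0.6551, -0.0321, 0.0421]
tool_rot: [0.258, 3.131, -0.0]
contact_force: [-0.4, -0.4, 0.4]
opening: 0.0002
now [ 0.6551 -0.0321  0.0421] phi 170.6 q6 -89.9 tilt [ 0. -0.] shift mm [-4.8 -0.5  9.1]
  phi 170: turn -0.0 -> q6 -83.5 
  phi 350: turn 180.0 -> q6 96.5
```

```bash
python3 -m jog '[0,-0.004,0,0,0,0,0, 0,0,0,0.006,0,0,0, 0,0,0,0,0,0,0]'|egrep 'pos|force'; for i in 1; do python3 -m jog '[0,0,0,0.002,0,0,0, 0,0,0,0,0,0,0]'|egrep 'pos|force'; python3 -m jog '[0,0,0,0.002,0,0,0, 0,0,0,0,0,0,0]'|egrep 'pos|force'; python3 -m jog '[0,0,0,0.002,0,0,0, 0,0,0,0,0,0,0]'|egrep 'pos|force'; python3 -m jog '[0,0,0,0.0015,0,0,0, 0,0,0,0,0,0,0]'|egrep 'pos|force';  python3 -m jog '[0,0,0,0.0015,0,0,0, 0,0,0,0,0,0,0]'|egrep 'pos|force'; done
```

```text
tool_pos: [0.659, -0.0328, 0.0351]
contact_force: [-0.5, 0.3, -1.4]
tool_pos: [0.6591, -0.0328, 0.0331]
contact_force: [-0.6, 0.5, -0.1]
tool_pos: [0.6594, -0.0329, 0.0321]
contact_force: [-2.1, 0.1, 3.8]
tool_pos: [0.6598, -0.0329, 0.031]
contact_force: [-3.6, 0.6, 8.6]
tool_pos: [0.66, -0.0329, 0.0303]
contact_force: [-5.0, 1.1, 11.0]
tool_pos: [0.6602, -0.0329, 0.0295]
contact_force: [-6.6, 0.2, 13.6]
```

```bash
python3 -m jog '[0,0,0,0.0015,0,0,0, 0,0,0,0,0,0,0]'|egrep 'pos|force'; python3 -m jog '[0,0,0,0.0015,0,0,0, 0,0,0,0,0,0,0]'|egrep 'pos|force'; python3 -m jog '[0,0,0,0.0015,0,0,0, 0,0,0,0,0,0,0]'|egrep 'pos|force'; python3 -m jog '[0,0,0,0.0015,0,0,0, 0,0,0,0,0,0,0]'|egrep 'pos|force'
```

```text
tool_pos: [0.6597, -0.0329, 0.0252]
contact_force: [0.4, -0.8, -0.5]
tool_pos: [0.6596, -0.0329, 0.0246]
contact_force: [-3.4, 0.8, 9.4]
tool_pos: [0.6596, -0.0329, 0.0245]
contact_force: [-6.2, 1.3, 14.5]
tool_pos: [0.6596, -0.0329, 0.0244]
contact_force: [-11.6, 1.2, 21.8]
```

Corner 4 clicked. Now corner 3.

```bash
python3 -m jog '[0,0,0,-0.03,0,0,0, 0,0,0.03,0,0,0,0, 0,0,0.03,0,0,0,0, 0,0,0,0,0,0,0, 0,0,0,0.014,0,0,0, 0,0,0,0,0,0,0]'
python3 -c "
from h import *
gotray(89,30,.033,170.6)"
for i in 1; do python3 -m jog '[0,0,0,0.002,0,0,0, 0,0,0,0,0,0,0]'|egrep 'pos|force'; python3 -m jog '[0,0,0,0.002,0,0,0, 0,0,0,0,0,0,0]'|egrep 'pos|force'; python3 -m jog '[0,0,0,0.002,0,0,0, 0,0,0,0,0,0,0]'|egrep 'pos|force';  python3 -m jog '[0,0,0,0.002,0,0,0, 0,0,0,0,0,0,0]'|egrep 'pos|force'; done
```

```text
t: 65.78
tool_pos: [0.6671, 0.0256, 0.0336]
tool_rot: [-0.259, -3.126, 0.0]
contact_force: [-0.7, -0.3, -0.0]
opening: -0.0001
now [0.6671 0.0256 0.0336] phi 170.5 q6 -84.7 tilt [-0.005  0.   ] shift mm [-1.4  0.7  0.6]
  phi 170: turn -0.1 -> q6 -78.4 
  phi 350: turn 179.9 -> q6 101.6 
tool_pos: [0.669, 0.0259, 0.0343]
contact_force: [-0.5, 0.2, -0.1]
tool_pos: [0.669, 0.0263, 0.0324]
contact_force: [0.3, -0.3, 0.7]
tool_pos: [0.6689, 0.0264, 0.0302]
contact_force: [-0.6, 0.0, 0.2]
tool_pos: [0.6689, 0.0264, 0.0281]
contact_force: [0.6, 0.7, -0.6]
```

```bash
python3 -m jog '[0,0,0,0.0015,0,0,0, 0,0,0,0,0,0,0]'|egrep 'pos|force'; python3 -m jog '[0,0,0,0.0015,0,0,0, 0,0,0,0,0,0,0]'|egrep 'pos|force'; python3 -m jog '[0,0,0,0.0015,0,0,0, 0,0,0,0,0,0,0]'|egrep 'pos|force'; python3 -m jog '[0,0,0,0.0015,0,0,0, 0,0,0,0,0,0,0]'|egrep 'pos|force'; python3 -m jog '[0,0,0,0.001,0,0,0, 0,0,0,0,0,0,0]'|egrep 'pos|force'
```

```text
tool_pos: [0.6689, 0.0264, 0.0267]
contact_force: [0.2, 0.4, -0.4]
tool_pos: [0.6689, 0.0264, 0.0252]
contact_force: [1.3, 0.8, -0.5]
tool_pos: [0.6692, 0.0264, 0.0246]
contact_force: [-2.0, -0.3, 3.7]
tool_pos: [0.6693, 0.0264, 0.0245]
contact_force: [-5.3, 0.3, 11.3]
tool_pos: [0.6693, 0.0264, 0.0245]
contact_force: [-8.1, 0.4, 13.9]
```

Standoff 3 was already home at the same height (0.0246), having clicked together with 4. With the far end down, I re-verify corners 1 and 2.

```bash
python3 -m jog '[0,0,0,-0.04,0,0,0, 0,0,0,-0.04,0,0,0, 0,0.045,0.003,0,0,0,0, 0,0.045,0.003,0,0,0,0, 0,0.045,0.003,0,0,0,0, 0,0.044,0.003,0,0,0,0, 0,0,0,0,0,0,0, 0,0,0,0.04,0,0,0, 0,0,0,0.03,0,0,0, 0,0,0,0,0,0,0]'
python3 -c "
from h import *
gotray(-91,42,.026,170.6)"
```

```text
t: 69.28
tool_pos: [0.4928, 0.0673, 0.0289]
tool_rot: [-0.258, -3.126, 0.001]
contact_force: [-0.5, -0.2, -0.4]
opening: 0.0002
now [0.4928 0.0673 0.0289] phi 170.6 q6 -81.4 tilt [-0.005  0.   ] shift mm [-0.2  0.1  2.9]
  phi 170: turn -0.0 -> q6 -72.8 
  phi 350: turn 180.0 -> q6 107.2
```

```bash
python3 -m jog '[0,0,0,0.003,0,0,0, 0,0,0,0,0,0,0]'|egrep 'pos|force'; python3 -m jog '[0,0,0,0.002,0,0,0, 0,0,0,0,0,0,0]'|egrep 'pos|force'; python3 -m jog '[0,0,0,0.0015,0,0,0, 0,0,0,0,0,0,0]'|egrep 'pos|force'; python3 -m jog '[0,0,0,0.0015,0,0,0, 0,0,0,0,0,0,0]'|egrep 'pos|force'
python3 -m jog '[0,0,0,-0.025,0,0,0, 0,0,-0.042,0,0,0,0, 0,0,-0.042,0,0,0,0, 0,0,0,0,0,0,0, 0,0,0,0.022,0,0,0, 0,0,0,0,0,0,0]'|egrep 'pos|force'
python3 -m jog '[0,0,0,0.0015,0,0,0, 0,0,0,0,0,0,0]'|egrep 'pos|force'; python3 -m jog '[0,0,0,0.0015,0,0,0, 0,0,0,0,0,0,0]'|egrep 'pos|force'
```

```text
tool_pos: [0.4959, 0.0674, 0.0298]
contact_force: [-0.7, -0.2, -0.9]
tool_pos: [0.4947, 0.0675, 0.0268]
contact_force: [-0.0, 0.7, 0.4]
tool_pos: [0.4943, 0.0675, 0.0248]
contact_force: [0.2, 0.9, -0.5]
tool_pos: [0.4944, 0.0675, 0.0245]
contact_force: [-4.8, -0.1, 8.8]
tool_pos: [0.4801, -0.0148, 0.0256]
contact_force: [-0.7, -0.0, -0.1]
tool_pos: [0.4807, -0.015, 0.0251]
contact_force: [-0.4, -0.2, -0.8]
tool_pos: [0.481, -0.0151, 0.0246]
contact_force: [-2.3, 1.5, 6.2]
```

All four corners stop at the same height (0.0245–0.0246, 9 mm below the laid-on contact). I back off, do a last numeric check and hand in.

```bash
python3 -m jog '[0,0,0,-0.04,0,0,0, 0,-0.02,0,-0.05,0,0,0, 0,-0.02,0,-0.05,0,0,0, 0,-0.02,0,-0.05,0,0,0, 0,-0.02,0.02,-0.04,0,0,0, 0,0,0,0,0,0,0, 0,0,0,0,0,0,0]'
python3 - <<'E'
from h import *
T=np.load("tray.npy"); p=shot("wrist")
m=green(p); zt=.052
for r in(90,120,150,180,210,240):
    row=np.where(m[r]>0)[0]; row=row[(row>150)&(row<420)]
    if len(row):
        a,b=trayfr(ray(p,[(row.min()-.5,r)],zt)[0]),trayfr(ray(p,[(row.max()+.5,r)],zt)[0]); print(r,"x %.1f mid %.2f w %.1f"%(a[0],(a[1]+b[1])/2,b[1]-a[1]))
for n in("scene","side"):
    s=shot(n); q=board(s,[T[0],T[1],T[2]],.048); print(n,trayfr(q).round(1))
    for c,a,l,b in blobs(blue(s),60): print(c.round(),a)
E
```

```text
t: 72.4
tool_pos: [0.5623, -0.0087, 0.2524]
tool_rot: [-0.257, -3.129, 0.0]
contact_force: [-0.8, -0.5, -0.1]
opening: 0.0001
90 x -106.8 mid 0.25 w 104.1
120 x -76.0 mid 0.20 w 103.2
150 x -43.8 mid 0.14 w 102.3
180 x -10.1 mid 0.08 w 101.3
210 x 25.3 mid 0.59 w 103.8
240 x 62.5 mid 0.54 w 102.8
board [0.5743 0.0128] dir -9.07 iou 0.938 [268 176  56  76]
scene [-1.8  1.5]
[526.   7.] 971
[341.  31.] 253
[338.  56.] 194
[382. 236.] 898
[ 94. 326.] 3045Traceback (most recent call last):
  File "<stdin>", line 9, in <module>
  File "h.py", line 70, in board
    m=green(p); c,a,l,b=max(blobs(m,800),key=lambda t:t[1])
                        ~~~^^^^^^^^^^^^^^^^^^^^^^^^^^^^^^^^
ValueError: max() iterable argument is empty
```

Board level and centred (width 104 mm at home height), no loose cells on the bench. I hand in.

```bash
python3 -c "
from station import ctrl
print(ctrl.finish_job())"
```

```text
the job is handed in; nothing more can be done
None
```

I handed the job in at about 72 s of robot time. My checks say the pack is complete, but the simulator gave no verdict.

- **Cells:** There were four blue cells. They lie in grooves 1 to 4 with the plus rings on the red-striped side. The wrist camera placed the rings at x = -85, -52, -19 and 14 mm along the tray, all at y = +31 mm.
- **Chock:** It sits in groove 5. It touched down at the expected height and looked square in the picture. My colour fit failed on it. Its blob centroid read x = 46 mm instead of 51, which I put down to the visible front face.
- **Board:** It had been knocked about 35 mm aside, so I measured it again before picking it up. I pressed all four corners. Standoffs 1, 2 and 4 each showed the force drop of a click. Standoff 3 gave no click of its own; it seems to have gone in together with 4. Pressed again, all four corners stopped at the same height, about 9 mm below where the board first lay.
- **Last checks:** With the arm clear, the board was centred to about 0.5 mm in the wrist view. Its measured width was 101 to 104 mm against a true 104. The scene camera put it 1.8 mm and 1.5 mm off centre, within that camera's accuracy. No blue cells were left on the bench.

**What went wrong or was not checked:**
- My first grasp missed because the fingertips sit about 30 mm short of the nominal tool point. They rested on top of the cell without moving it.
- The final side-camera check failed because the script found too little green there.
- The cells and chock could not be seen under the board at the end.
- The springing back of the prongs is inferred only from the forces and heights.

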